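Draw the corner post of a dust box tight with its cam lock

TASK

Join the loose corner post to the panel of the knock-down rosin-dust box: slide the post, upright on the bench, up to the panel's sealed edge so that its dowels and bolt enter their holes, then turn the cam lock clockwise by its black crank knob, about half a turn, until the hook has drawn the post up hard against the panel and the cam goes firmly tight. Feel for that point and stop there: a cam left slack lets dust out, and one forced on tears the bolt from the wood. Do not ram the post, and leave the other things on the bench where they are.

Things in the scene. Friction and masses are not known exactly. Their poses are not given: they have to be found in the camera images.
- post_mid (a point): Centre of the loose corner post: brown wooden bar 34 mm thick (its x), 210 mm long (its y), 60 mm tall (z), 0.36 to 0.6 kg, standing on the bench; the point is 30 mm up, and 17 mm behind the joint face (+x side), which carries bolt and dowels. Pinch it across its thickness near the top, more than 36 mm up, where a finger can pass over the panel.
- bolt_root (a point): Middle of the post's joint face, 16 mm above the bench; x points out of the face. A steel bolt sticks out here along x: 6 mm shank, 15 mm head, tip 57 mm out (screwed in by hand, so up to 2 mm more or less). 80 mm to either side (its y) a 10 mm wooden dowel, 24 mm long with bevelled tip.
- panel: Plywood panel lying flat, screwed to the bench: 32 mm thick, 240 mm wide (its y), 170 mm deep (its x), a like post already fitted on its far edge. Origin on the bench under the middle of its free, sealed edge; x points into the panel, square to that edge, z up. When the joint is closed, post_mid is at x = -17 mm, y = 0 in this frame, axes parallel.
- bolt_hole (a point): Mouth of the bolt hole, 17 mm wide, 20 mm high, in the middle of the sealed edge, 16 mm above the bench; x into the panel. At y = +80 and -80 mm: dowel holes, 12 mm square, bevelled. bolt_root meets it when the joint is closed.
- seal_face (a point): Face of the spring-backed seal (two black strips along the sealed edge), 4 mm proud of the edge, 16 mm up; moves in with the seal. About 2 N starts it, 12 N presses it flush; it springs back. With the post just touching it the bolt head is deep enough to be hooked; more than 1.5 mm short of that the hook may miss it.
- knob (a point): Middle of the cam lock's black knob, the part to hold and push round: upright, 15 mm thick, 46 to 84 mm above the bench (point at 64 mm), spinning freely on a pin at the end of the dark steel crank arm, 48 mm from the cam's axis. Held above 62 mm, fingers pass over the posts (60 mm tall).
- cam_axis (a point): Point on the cam's upright axis at the knob's height, 56 mm in from the sealed edge. The knob goes round it clockwise (seen from above) at 48 mm: from the panel's +y side, over the inside of the panel (+x), to its -y side. Read standing between small steps, it takes up to 3.5 N at the knob while drawing; once the post meets the panel this climbs steadily: tight at 5 to 7 N, past about 8 N the bolt tears.
- cam (a joint): Angle of the cam (rad), growing clockwise seen from above. At 0 the hook's mouth faces the bolt hole and the crank arm points along the panel's +y; it starts between -0.25 and 0.15, where the bolt can enter. From about 0.6 the hook is behind the bolt head and draws 5, later 2.4 mm per rad; it goes tight somewhere from 2.2 to 4.2, as the bolt is screwed in. It stays where it is left, springing back a little.
- rosin_jar: amber jar with black lid, 58 mm wide, 76 mm tall, at the back of the bench; bystander
- loupe: black eye loupe, 43 mm wide, 41 mm tall, standing at the back; bystander
- tape_roll: roll of brown tape, 109 mm wide, 36 mm high, lying at the back left; bystander
- thinner_bottle: white ribbed bottle, 85 mm wide, 252 mm tall, at the back right; bystander
- brush_jar: white tub with brushes, 160 mm wide, 182 mm tall, at the back right corner; bystander
- scraper: scraper with wooden handle, 171 mm long, lying at the front right; bystander

How it is judged (in metres and radians):
On the way:
1. the post stands up against the seal with bolt and dowels in their holes, the cam still open (x of post_mid in the frame of panel above -0.0235 m and value of joint cam below 0.5 rad and angle between the x axis of post_mid and the x axis of panel, either way round below 0.03 rad and angle between post_mid's own z axis and vertical below 0.03 rad), for 0.2 s.
At the end, for the whole second after the job is handed in: The post stands upright and square on the panel edge, its face within 1 mm of it and centred within 4 mm, at rest, and the cam (turned past 2.0 rad) pulls its bolt with at least 30 N (x of post_mid in the frame of panel above -0.018 m and y of post_mid in the frame of panel between -0.004 and 0.004 m and angle between the x axis of post_mid and the x axis of panel, either way round below 0.03 rad and angle between post_mid's own z axis and vertical below 0.03 rad and value of joint cam above 2 rad and contact force between cam and post above 30 N and linear speed of post below 0.01 m/s); the robot touches nothing.
It fails at once if the cam is forced: its hook pulls on the bolt with more than 80 N (contact force between cam and post above 80 N).
It fails at once if the post is rammed: before the hook has the bolt (cam below 0.6 rad) the post bears on the panel with more than 40 N (value of joint cam below 0.6 rad and contact force between post and panel above 40 N).
It fails at once if a bystander is moved by more than 30 mm (distance of any of rosin_jar, loupe, tape_roll, thinner_bottle, brush_jar, scraper from where it was at the start of the episode above 0.03 m).
It also fails if it takes over 67 s, if anything falls off the work surface, if the arm or the gripper's body presses on something with over 40 N, if the wrist force passes 120 N, or if a joint passes its speed limit or range.

ROBOT

A 6-joint arm with a two-finger parallel gripper is mounted at the origin on the work surface; the furniture and walls round the work are solid. World frame = base frame: x ahead of the robot, y to its left, z up, the work surface at z = 0. Lengths are in mm, angles in rad, forces in N, time in s.
With the tool pointing down it reaches from about 275 to 1000 mm from the base axis. Payload 8.4 kg.
Tool frame: the origin (TCP) lies on the centre line of the jaws, within the pads' length; the fingertips stand 22 mm ahead of it and the grasp point (between the pads) lies 3 mm ahead of it; z points along the fingers, x is the direction in which the jaws open and shut, and the axes are right-handed (so a half turn about z gives the same grasp; the last joint's range is limited). The gripper opens to 85 mm and grips with 20 to 120 N. Pads are 22 mm wide; open, the fingers measure 114 mm over their backs; the gripper's body (76 mm by 85 mm) begins 54 mm behind the grasp point. The pads swing forward as they close: fully open they stand 13 mm farther back than shut.
Start: joints at [-1.297, 0.353, 1.633, -0, 1.155, -0.002], TCP at [170.196, -601.383, 253.281] pointing down, gripper open.
Joint ranges: [-2.63, 2.63], [-0.92, 2.1], [0.06, 2.66], [-1.3, 4.44], [0, 2.69], [-3.02, 3.02]. Speed limits (rad/s): [2.22, 2.22, 2.79, 3.14, 3.14, 3.14].

INTERFACE

Orientations are given as [roll, pitch, yaw] about the fixed x, y, z axes, in that order (R = Rz(yaw) Ry(pitch) Rx(roll)).
In Python, from rig import status, viewer, job gives the robot as it stands.
- The arm moves only by the tool send_rows, never from a script. Its argument "plan" is a list of rows, each a list of 3 entries, a list of its own where there are three numbers: the shift along the tool's x, y, z in m, then the turn, a rotation vector about the tool's x, y, z in rad, then the opening, from -1 (shut) to 1 (fully open). In form: [[[x, y, z], [rx, ry, rz], jaw], ...]. A call has exactly 5 rows; each row is the pose to reach, as a shift and turn from the pose measured when the call began, along the tool's axes at that moment; what a row does not reach only later rows make up. A row lasts 1/12 s, in which the tool goes at most 41.7 mm and 7.16 degrees, less where a joint would pass 70% of its speed; a pose out of reach is approached as far as the arm can. A call with a gripper value outside its range is refused whole. The fingers move at their own pace and stop on an object; "squeeze" is the grip in N (left out, the last holds). Time passes only in rows, so rows that repeat a pose let the fingers close, or fill a call up. It gives the time, the measured TCP pose, the force and the opening at its end, in the units of the state.
- status.sense(): the state, without advancing time (a new reading comes with each control period).
- viewer.grab_frame(name): name is "side" or "top"; returns the picture (384x512x3 uint8, red, green, blue); there is no depth.
- viewer.camera_params(name): a dict with "intrinsics" (3x3 intrinsics, pixels), "xyz" and "orientation" of the camera in the world. Camera axes: x right, y down, z forward; pixel columns grow to the right and rows downward; lengths in mm; the calibration is good to about 2 mm. A picture is of the moment at which its call begins. camera_params takes no time and is no camera call.
- job.sign_off(): hands the job in, once; it reports no verdict.
Trained networks look in the newest picture that a camera, given by its name, has taken for a name from the list of things; names that differ only in an ending like _2 or _b are one class to them, and where a whole thing is asked for, a point or a joint stands for the part that bears it (a point fixed in the world has none). Each returns a list of dicts, best first, with "p" (0 to 1); they miss things now and then, are a little off and sometimes report something else, mostly with a low value. They report only what shows in the picture. A call takes as long as a camera call.
- viewer.cut_out(label, camera): "mask" (384x512 bool, what is visible of it) and "extent" ([left, top, width, height] in pixels, round what is visible of it).
The state is a dict: "clock": time; "qpos": joint angles; "qvel": joint speeds; "joint_efforts": joint torques, N m; "eef_pos": TCP position; "tcp_rot": TCP orientation; "contact_force": force on the tool from outside, world axes, zero at the start; "wrist_torque": the same for the moment, N m; "opening": opening from 0.0 (shut) to 1.0 (fully open).
Only numpy, scipy, OpenCV 4.12 (cv2) and the standard library are available. Lean on these libraries where they do the work, as an engineer would, in place of code of your own. Each camera call takes 0.05 s, during which the arm holds its last target.

## Working session

There is one attempt and no reset: what is moved stays moved. The work goes in short steps, Python scripts to look and compute and a tool call to move; the robot and the scene stay as the last step left them, time stands still between calls to the robot, and variables do not carry over. Pictures are saved under pics/ and viewed, and the job is handed in when it is done.

Besides the shell and the picture viewer there is one more tool, called after "Emit:" by a JSON object that holds its "op" and its "data". send_rows: Moves the arm, as the interface text tells. Its arguments: {"type":"object","properties":{"plan":{"type":"array"},"squeeze":{"type":"number"}},"required":["plan"]}

```bash
ls; mkdir -p pics
python3 - <<'E'
from rig import status, viewer
import cv2
print(status.sense())
for n in ("side","top"):
    f=viewer.grab_frame(n); cv2.imwrite(f"pics/{n}0.png",f[...,::-1]); print(viewer.camera_params(n))
E
```

```text
pics
{'clock': 0.0, 'qpos': array([-1.29739972e+00,  3.53660692e-01,  1.63411982e+00, -1.14808572e-05,
        1.15520689e+00, -2.38638804e-03]), 'qvel': array([-0.0003706 , -0.0007801 ,  0.00146142,  0.00020801,  0.00107983,
        0.00039528]), 'joint_efforts': array([ 3.64113279e-03, -6.05240679e+01, -3.42061400e+01,  2.20822194e-04,
        9.33312171e-03, -6.03003599e-06]), 'eef_pos': array([ 170.07387809, -600.95749064,  252.55995321]), 'tcp_rot': array([ 3.14158548e+00,  1.39476563e-03, -1.29500869e+00]), 'contact_force': array([0.48952111, 0.08488409, 0.03770245]), 'wrist_torque': array([-0.0276356 ,  0.04681601, -0.02734882]), 'opening': 1.000706986248582}
{'intrinsics': array([[368.51410925,   0.        , 252.39650047],
       [  0.        , 368.51410925, 194.06173209],
       [  0.        ,   0.        ,   1.        ]]), 'xyz': array([1103.81504004,  300.94036595,  645.77830398]), 'orientation': array([-2.29868326, -0.00419435,  2.12193874])}
{'intrinsics': array([[433.04017022,   0.        , 258.62541263],
       [  0.        , 433.04017022, 198.72579104],
       [  0.        ,   0.        ,   1.        ]]), 'xyz': array([ 412.75128231,  -13.26910859, 1156.70911765]), 'orientation': array([-3.00794115,  0.01144762, -1.57157405])}
```

View pics/side0.png

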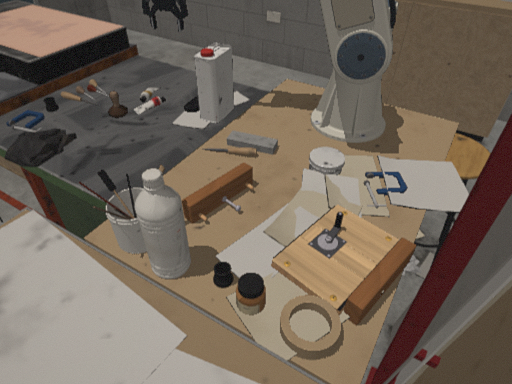

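View pics/top0.png

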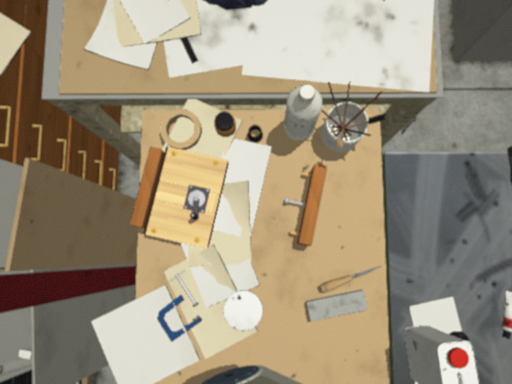

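```bash
cat > h.py <<'E'
import numpy as np, cv2
from scipy.spatial.transform import Rotation as R
from rig import status, viewer
P={n:viewer.camera_params(n) for n in ("side","top")}
def rot(n): return R.from_euler('xyz',P[n]['orientation']).as_matrix()
def proj(n,X):
    X=np.atleast_2d(X); c=(X-P[n]['xyz'])@rot(n); u=c@P[n]['intrinsics'].T; return u[:,:2]/u[:,2:]
def ray(n,uv):
    d=rot(n)@np.linalg.inv(P[n]['intrinsics'])@np.array([uv[0],uv[1],1.]); return P[n]['xyz'],d/np.linalg.norm(d)
def onz(n,uv,z):
    o,d=ray(n,uv); return o+d*(z-o[2])/d[2]
def tri(a,b):
    o1,d1=ray("side",a);o2,d2=ray("top",b)
    A=np.stack([d1,-d2],1); s=np.linalg.lstsq(A,o2-o1,rcond=None)[0]
    p,q=o1+s[0]*d1,o2+s[1]*d2; return (p+q)/2,np.linalg.norm(p-q)
E
python3 - <<'E'
from h import *
np.set_printoptions(precision=1,suppress=True)
ims={}
for n in ("side","top"):
    im=viewer.grab_frame(n)[...,::-1].copy()
    for lab,c in (("post_mid",(0,0,255)),("panel",(0,255,0)),("knob",(255,0,255)),("bolt_root",(255,255,0)),("cam",(0,255,255))):
        r=viewer.cut_out(lab,n)
        for d in r[:3]:
            m=d['mask']; ys,xs=np.nonzero(m)
            print(n,lab,round(d['p'],2),d['extent'],m.sum(), xs.mean() if len(xs) else 0,ys.mean() if len(ys) else 0)
        if r:
            np.save(f"m_{n}_{lab}.npy",r[0]['mask'])
            k,_=cv2.findContours(r[0]['mask'].astype('u1'),cv2.RETR_EXTERNAL,cv2.CHAIN_APPROX_NONE); cv2.drawContours(im,k,-1,c,1)
            print(cv2.minAreaRect(np.argwhere(r[0]['mask'])[:,::-1].astype('f4')))
    cv2.imwrite(f"pics/{n}_det.png",cv2.resize(im[60:360,80:480] if n=='side' else im[60:360,80:480],(800,600),interpolation=cv2.INTER_CUBIC))
E
```

```text
side post_mid 0.77 [184.3, 162.0, 70.2, 59.6] 1984 217.3125 193.51512096774192
((221.39706420898438, 198.1617431640625), (38.41568374633789, 82.83381652832031), 59.03623962402344)
side panel 0.87 [271.4, 205.2, 145.3, 119.6] 9470 344.44751847940864 261.8579725448786
((343.9527893066406, 256.5317077636719), (110.13247680664062, 104.62944793701172), 37.69424057006836)
side knob 0.49 [335.6, 215.1, 7.8, 15.0] 102 338.1764705882353 220.11764705882354
((338.0192565917969, 219.90386962890625), (7.452413558959961, 14.708709716796875), 11.309932708740234)
side bolt_root 0.77 [182.2, 161.3, 71.7, 61.4] 1996 217.65130260521042 193.1492985971944
((221.47238159179688, 197.75796508789062), (38.77602005004883, 82.68498229980469), 59.85861587524414)
side cam 0.67 [318.9, 211.2, 27.1, 39.1] 479 331.3089770354906 234.75782881002087
((330.00732421875, 230.46585083007812), (20.603694915771484, 40.71849060058594), 12.094758033752441)
top post_mid 0.8 [285.0, 165.5, 41.1, 82.3] 1308 310.15902140672785 205.40825688073394
((301.7619323730469, 202.36236572265625), (35.71072006225586, 82.09416198730469), 12.380758285522461)
top panel 0.95 [131.7, 149.7, 97.1, 96.6] 7310 179.3824897400821 195.29575923392613
((178.24705505371094, 194.88824462890625), (83.73516845703125, 91.87005615234375), 12.528807640075684)
top knob 0.59 [188.2, 212.2, 6.1, 6.3] 20 192.95 215.25
((193.0, 215.0), (4.0, 4.0), 90.0)
top bolt_root 0.75 [285.1, 166.4, 39.0, 80.6] 1212 310.6996699669967 205.63118811881188
((301.9615173339844, 202.69232177734375), (34.3203239440918, 81.78043365478516), 11.309932708740234)
top cam 0.67 [189.0, 189.0, 14.5, 31.4] 367 195.4741144414169 203.2016348773842
top cam 0.59 [159.8, 109.8, 40.5, 40.0] 796 179.00879396984925 128.0891959798995
top cam 0.35 [284.7, 84.1, 36.8, 57.9] 1613 301.7334159950403 111.49163050216987
((195.5, 205.0), (30.0, 17.0), 90.0)
```

Run:
```python
from h import *
import cv2
t=cv2.imread("pics/top0.png");s=cv2.imread("pics/side0.png")
cv2.imwrite("pics/t_a.png",cv2.resize(t[135:255,125:245],(600,600),interpolation=cv2.INTER_CUBIC))
cv2.imwrite("pics/t_b.png",cv2.resize(t[155:255,270:340],(560,600)[:2] if 0 else (420,600),interpolation=cv2.INTER_CUBIC))
cv2.imwrite("pics/s_a.png",cv2.resize(s[200:325,265:420],(775,600)[:2],interpolation=cv2.INTER_CUBIC))
cv2.imwrite("pics/s_b.png",cv2.resize(s[155:230,175:265],(720,600),interpolation=cv2.INTER_CUBIC))
for p in ([400,0,0],[500,0,0],[400,100,0]): print(proj("top",p),proj("side",p))
```

```text
[[258.61896469 261.82021542]] [[292.93104856 186.18231464]]
[[258.58995984 224.03523692]] [[274.98849619 208.00093547]]
[[220.83081145 261.845092  ]] [[327.40401256 199.389019  ]]
```

View pics/t_a.png

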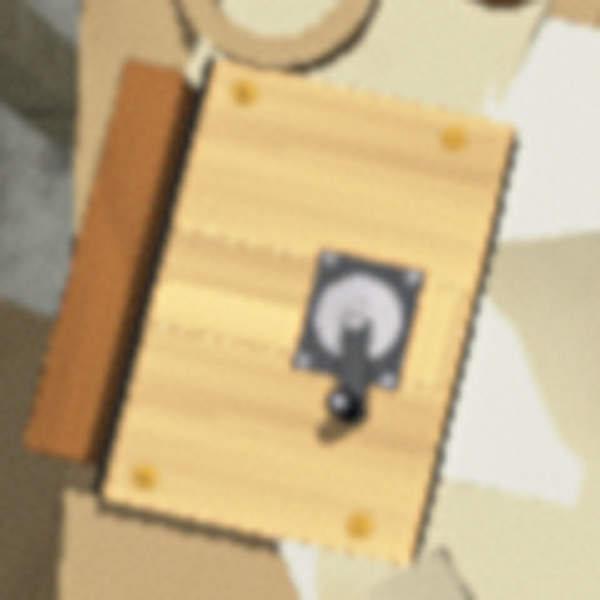

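View pics/t_b.png

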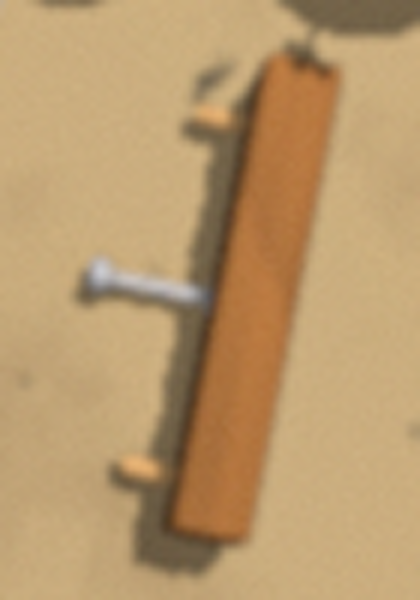

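View pics/s_a.png

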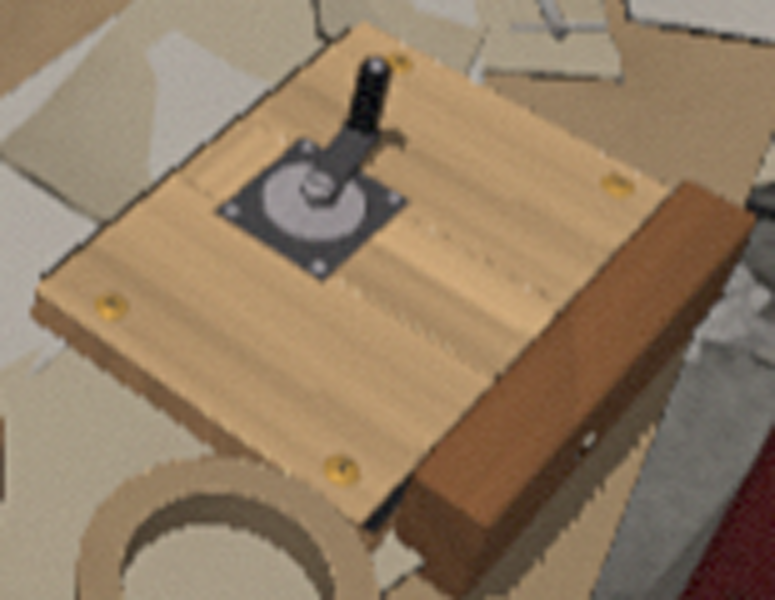

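View pics/s_b.png

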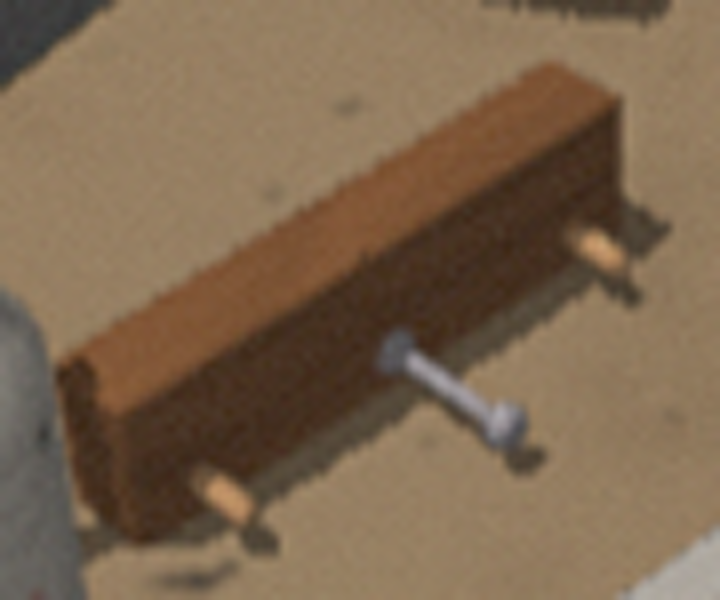

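```bash
cat > fit.py <<'E'
from h import *
from scipy.optimize import least_squares
def un(c,sx,sy,ox,oy): return [(c[0]+.5)/sx-.5+ox,(c[1]+.5)/sy-.5+oy]
def pts(p,L):
    L=np.array(L,float); c,s=np.cos(p[2]),np.sin(p[2])
    return np.stack([p[0]+c*L[:,0]-s*L[:,1],p[1]+s*L[:,0]+c*L[:,1],L[:,2]],1)
def fit(obs,p0,f=lambda p:p):  # obs list (cam, local, px)
    def r(p): return np.concatenate([(proj(n,pts(p,[l]))[0]-q) for n,l,q in obs])
    s=least_squares(r,p0,x_scale=[1,1,.01]); return s.x,r(s.x).reshape(-1,2)
E
python3 - <<'E'
from fit import *
np.set_printoptions(precision=2,suppress=True)
T=lambda c:un(c,5,5,125,135); S=lambda c:un(c,5,4.8,265,200)
# panel local: x into panel, y
ob=[("top",(0,-120,32),T((514,130))),("top",(0,120,32),T((413,560))),("top",(170,-120,32),T((205,62))),("top",(170,120,32),T((102,497)))]
obs=[("side",(0,-120,32),S((40,290))),("side",(0,120,32),S((362,22))),("side",(170,-120,32),S((370,525)))]
for o in (ob,obs,ob+obs):
    p,r=fit(o,[500,70,1.4]); print("panel",p,r.tolist() if 0 else abs(r).max(0))
T=lambda c:un(c,6,6,270,155); S=lambda c:un(c,8,8,175,155)
# post: joint-frame with panel-parallel axes: x towards panel; face x=+17
ob=[("top",(17,-105,60),T((270,58))),("top",(-17,-105,60),T((340,70))),("top",(17,105,60),T((173,527))),("top",(-17,105,60),T((245,541)))]
obs=[("side",(17,-105,60),S((115,412))),("side",(-17,-105,60),S((60,360))),("side",(17,105,60),S((620,100))),("side",(-17,105,60),S((550,62)))]
for o in (ob,obs,ob+obs):
    p,r=fit(o,[500,-150,1.4]); print("post",p,abs(r).max(0))
# knob top
T=lambda c:un(c,5,5,125,135); S=lambda c:un(c,5,4.8,265,200)
print("knobtop",tri(S((376,66)),T((344,402))))
print("cam top",tri(S((320,184)),T((354,322))))
E
```

```text
panel [552.9  106.28   1.36] [0.98 1.5 ]
panel [551.57 109.32   1.35] [1.28 1.28]
panel [552.27 107.67   1.36] [1.79 1.71]
post [ 546.59 -138.12    1.35] [0.79 1.21]
post [ 549.66 -135.21    1.36] [1.62 1.04]
post [ 547.5  -137.17    1.36] [1.69 1.68]
knobtop (array([516.18, 163.95,  80.33]), np.float64(4.004319574590016))
cam top (array([561.88, 164.11,  43.82]), np.float64(1.0936194872059837))
```

```bash
cat > edge.py <<'E'
from fit import *
def edgefit(img,cam,edges,p0,half=4,it=8,ch=None,verbose=False):
    g=img.astype(float).mean(2) if ch is None else img.astype(float)[...,ch]
    g=cv2.GaussianBlur(g,(0,0),.6)
    p=np.array(p0,float)
    for k in range(it):
        h=half if k<4 else 2.5
        meas=[]
        for ei,(a,b,sgn) in enumerate(edges):
            a=np.array(a,float);b=np.array(b,float)
            for t in np.linspace(.08,.92,30):
                l=a+(b-a)*t
                q=proj(cam,pts(p,[l]))[0]; q2=proj(cam,pts(p,[l+(b-a)*.01]))[0]
                d=(q2-q)/np.linalg.norm(q2-q); n=np.array([-d[1],d[0]])
                o=np.arange(-h,h+.01,.25)
                S=(q[None]+o[:,None]*n).astype('f4')
                v=cv2.remap(g.astype('f4'),S[:,:1],S[:,1:],cv2.INTER_CUBIC)[:,0]
                gr=np.gradient(v)
                # sgn=+1: brightness increases along n ; 0: any
                gg=gr*sgn if sgn else abs(gr)
                i=gg.argmax()
                if gg[i]<1.0: continue
                w=np.clip(gg[max(0,i-2):i+3],0,None); m=(w*o[max(0,i-2):i+3]).sum()/w.sum()
                meas.append((l,q+m*n,n,ei))
        L=np.array([m[0] for m in meas]);Q=np.array([m[1] for m in meas]);N=np.array([m[2] for m in meas]);E=np.array([m[3] for m in meas])
        r=lambda p:((proj(cam,pts(p,L))-Q)*N).sum(1)
        s=least_squares(r,p,x_scale=[1,1,.01],loss='soft_l1',f_scale=.3); p=s.x
    rr=r(p); return p,[(int(e),int((E==e).sum()),round(float(np.median(rr[E==e])),2)) for e in np.unique(E)]
def rect(x0,x1,y,z): return [((x0,-y,z),(x0,y,z),0),((x1,-y,z),(x1,y,z),0),((x0,-y,z),(x1,-y,z),0),((x0,y,z),(x1,y,z),0)]
def draw(img,cam,p,edges,c):
    for a,b,_ in edges:
        q=proj(cam,pts(p,[a,b])); 
        cv2.line(img,*[tuple(int(round(v*16)) for v in x) for x in q],c,1,cv2.LINE_AA,4)
def zoomdraw(img,cam,items,box,sc):
    x,y,w,h=box; z=cv2.resize(img[y:y+h,x:x+w],None,fx=sc,fy=sc,interpolation=cv2.INTER_CUBIC)
    for p,edges,c in items:
        for a,b,_ in edges:
            q=(proj(cam,pts(p,[a,b]))-[x,y]+.5)*sc-.5
            cv2.line(z,*[tuple(int(round(v*16)) for v in k) for k in q],c,1,cv2.LINE_AA,4)
    return z
E
python3 - <<'E'
from edge import *
np.set_printoptions(precision=3,suppress=True)
t=cv2.imread("pics/top0.png");s=cv2.imread("pics/side0.png")
pan=rect(0,170,120,32); post=rect(-17,17,105,60)
pp,r=edgefit(t,"top",pan,[552.5,107,1.36]);print(pp,r)
qp,r=edgefit(t,"top",post,[547,-137.5,1.36]);print(qp,r)
ps,r=edgefit(s,"side",pan[:1]+pan[2:3],[552.5,107,1.36]);print(ps,r)
qs,r=edgefit(s,"side",post,[547,-137.5,1.36]);print(qs,r)
cv2.imwrite("pics/t_f.png",zoomdraw(t,"top",[(pp,pan,(0,0,255)),(qp,post,(255,0,0))],(125,135,210,120),3.8))
cv2.imwrite("pics/s_f.png",zoomdraw(s,"side",[(ps,pan,(0,0,255)),(qs,post,(255,0,0))],(175,150,245,175),3.2))
E
```

```text
[550.455 103.992   1.346] [(0, 30, 0.0), (1, 30, 0.01), (2, 30, 0.13), (3, 27, -0.0)]
[ 548.818 -139.377    1.358] [(0, 30, -0.24), (1, 30, 0.29), (2, 30, -0.23), (3, 30, -0.0)]
[553.12  106.943   1.352] [(0, 30, 0.03), (1, 30, -0.03)]
[ 551.357 -135.281    1.356] [(0, 30, -0.26), (1, 30, 0.26), (2, 30, 0.28), (3, 30, -0.01)]
```

View pics/t_f.png

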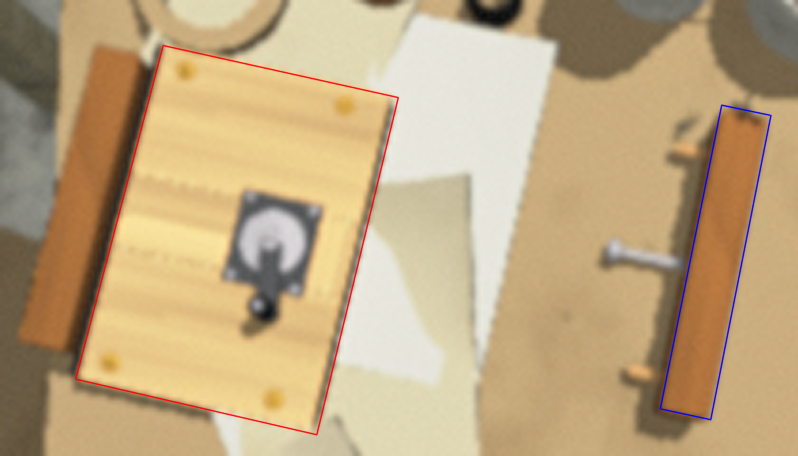

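View pics/s_f.png

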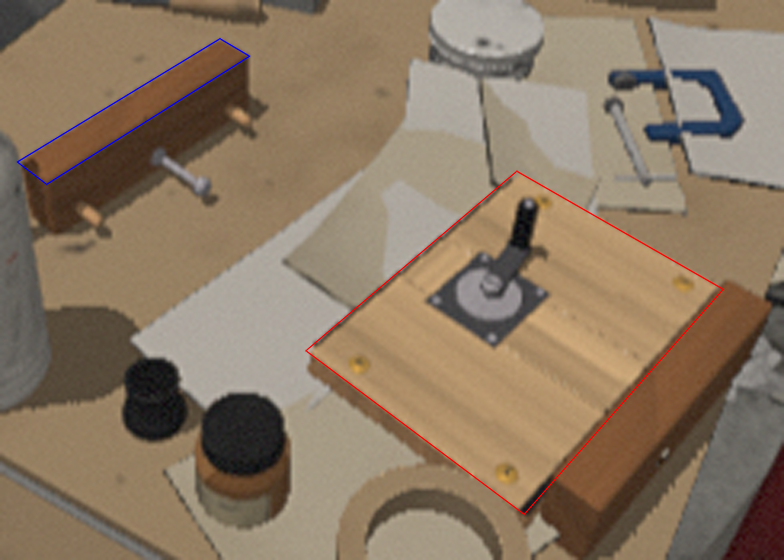

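```bash
python3 - <<'E'
from h import *
print(tri((208,52),(457,357)))
print(tri((231,50),(411,330)))
print(tri((151,180),(305,92)))
E
cat > mv.py <<'E'
# usage: mv x y z yaw -> shift in tool frame
import sys
from h import *
np.set_printoptions(precision=4,suppress=True)
def go(x,y,z,yaw):
    s=status.sense(); p=s['eef_pos']; Rm=R.from_euler('xyz',s['tcp_rot'])
    d=Rm.inv().apply(np.array([x,y,z])-p)/1000
    Rt=R.from_euler('xyz',[np.pi,0,yaw]); rv=(Rm.inv()*Rt).as_rotvec()
    print("t",s['clock'],"pos",p,"rpy",s['tcp_rot'],"F",s['contact_force'],"open",s['opening'])
    print("shift m",d,"rotvec",rv)
if __name__=="__main__": go(*map(float,sys.argv[1:5]))
E
python3 mv.py 550 -137.3 120 -1.785
```

```text
(array([ 205.47152058, -412.24637774,  217.1265967 ]), np.float64(4.459932265380489))
(array([ 263.69419049, -295.68125205,  266.33666923]), np.float64(21.72817131216093))
(array([ 774.4124048 , -105.78660146,  237.8041391 ]), np.float64(0.45116889160025553))
t 0.7 pos [ 170.2012 -601.3928  253.3165] rpy [ 3.1416 -0.0001 -1.295 ] F [ 0.2142 -0.8948  0.1546] open 0.9967244518662212
shift m [-0.3431 -0.4918  0.1333] rotvec [-0.     -0.0001  0.49  ]
```

Emit:
{"op": "send_rows", "data": {"plan": [[[-0.018,-0.0695,0],[0,0,0.1],1],[[-0.036,-0.139,0],[0,0,0.2],1],[[-0.054,-0.2085,0],[0,0,0.3],1],[[-0.072,-0.278,0],[0,0,0.4],1],[[-0.09,-0.3475,0],[0,0,0.49],1]]}}

```text
clock: 1.12
eef_pos: [351.4, -495.1, 253.5]
tcp_rot: [-3.141, -0.0, -1.791]
contact_force: [0.8, -0.4, 0.6]
opening: 1.002
```

```bash
python3 mv.py 550 -137.3 120 -1.785
```

```text
t 1.1167 pos [ 351.3849 -495.1126  253.497 ] rpy [-3.1413 -0.0003 -1.7907] F [ 0.8298 -0.4106  0.6246] open 1.0022304824091859
shift m [-0.3926 -0.1158  0.1334] rotvec [-0.0003 -0.0003 -0.0057]
```

Emit:
{"op": "send_rows", "data": {"plan": [[[-0.038,-0.012,0.013],[0,0,0],1],[[-0.077,-0.023,0.026],[0,0,0],1],[[-0.115,-0.035,0.04],[0,0,0],1],[[-0.154,-0.046,0.053],[0,0,0],1],[[-0.192,-0.057,0.066],[0,0,0.006],1]]}}

```text
clock: 1.53
eef_pos: [447.7, -321.8, 188.4]
tcp_rot: [-3.141, -0.0, -1.797]
contact_force: [1.1, 0.5, -0.5]
opening: 1.0
```

Emit:
{"op": "send_rows", "data": {"plan": [[[-0.04,-0.012,0.013],[0,0,0],1],[[-0.08,-0.024,0.026],[0,0,0],1],[[-0.12,-0.036,0.04],[0,0,0],1],[[-0.16,-0.048,0.053],[0,0,0],1],[[-0.2,-0.058,0.066],[0,0,0],1]]}}

```text
clock: 1.95
eef_pos: [544.9, -148.4, 125.6]
tcp_rot: [-3.14, -0.001, -1.797]
contact_force: [0.2, 0.0, 1.0]
opening: 1.002
```

```bash
python3 mv.py 550 -137.3 61 -1.785;  python3 - <<'E'
from h import *
for n in ("side","top"):
    cv2.imwrite(f"pics/{n}1.png",viewer.grab_frame(n)[...,::-1])
s=cv2.imread("pics/side1.png")[60:260,130:380]; cv2.imwrite("pics/s1z.png",cv2.resize(s,(750,600),interpolation=cv2.INTER_CUBIC))
t=cv2.imread("pics/top1.png")[120:280,230:400]; cv2.imwrite("pics/t1z.png",cv2.resize(t,(638,600),interpolation=cv2.INTER_CUBIC))
E
```

```text
t 1.95 pos [ 544.8721 -148.3989  125.6253] rpy [-3.1398 -0.0006 -1.7967] F [0.1654 0.0222 1.0248] open 1.0016910606991352
shift m [-0.012  -0.0024  0.0646] rotvec [-0.0018 -0.0006 -0.0117]
```

View pics/s1z.png

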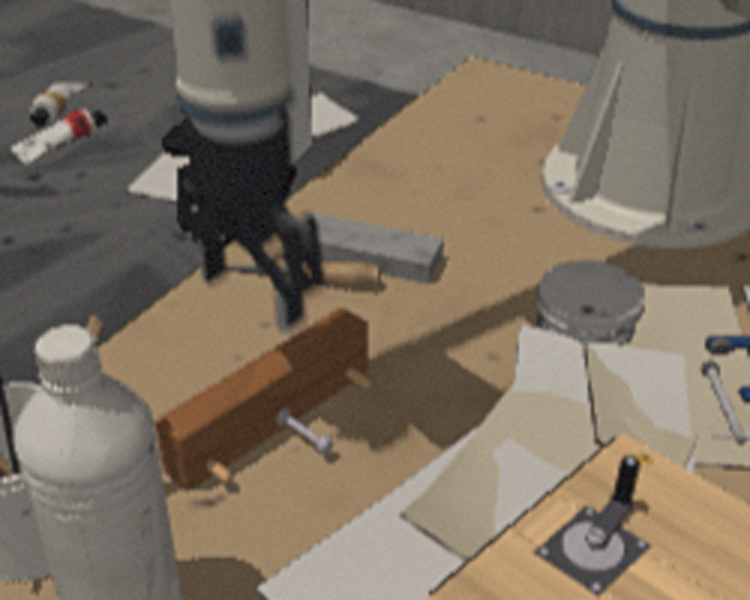

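View pics/t1z.png

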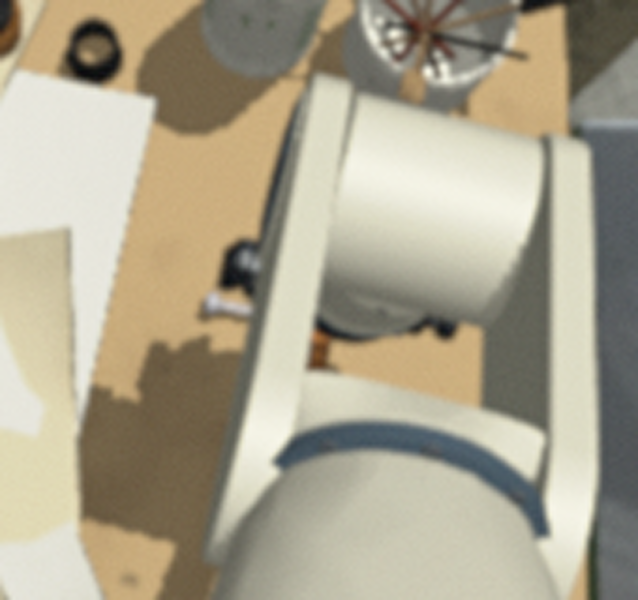

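Emit:
{"op": "send_rows", "data": {"plan": [[[-0.012,-0.0025,0.01],[-0.002,-0.001,-0.012],1],[[-0.012,-0.0025,0.025],[-0.002,-0.001,-0.012],1],[[-0.012,-0.0025,0.042],[-0.002,-0.001,-0.012],1],[[-0.012,-0.0025,0.055],[-0.002,-0.001,-0.012],1],[[-0.012,-0.0025,0.0645],[-0.002,-0.001,-0.012],1]], "squeeze": 40}}

```text
clock: 2.47
eef_pos: [549.7, -134.5, 58.8]
tcp_rot: [3.138, 0.002, -1.78]
contact_force: [-0.6, 0.4, -0.5]
opening: 1.003
```

```bash
python3 mv.py 550 -137.3 61 -1.787;  python3 - <<'E'
from h import *
for n in ("side",):
    cv2.imwrite(f"pics/{n}2.png",viewer.grab_frame(n)[...,::-1])
s=cv2.imread("pics/side2.png")[110:260,150:337]; cv2.imwrite("pics/s2z.png",cv2.resize(s,(748,600),interpolation=cv2.INTER_CUBIC))
E
```

```text
t 2.4667 pos [ 549.6897 -134.4875   58.8057] rpy [ 3.138   0.0017 -1.7804] F [-0.5754  0.3919 -0.5431] open 1.0029581302833632
shift m [ 0.0027 -0.0009 -0.0022] rotvec [0.0036 0.0016 0.0066]
```

View pics/s2z.png

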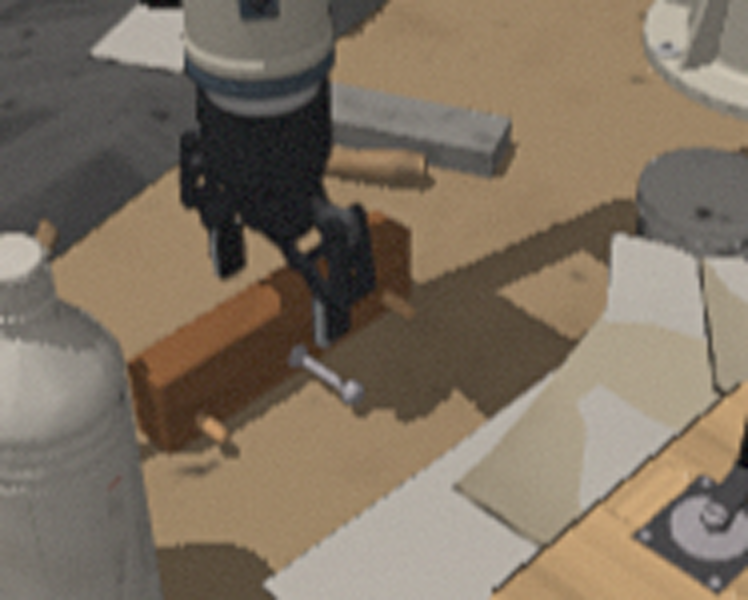

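Emit:
{"op": "send_rows", "data": {"plan": [[[0.002,0,-0.002],[0.003,0.002,0.006],1],[[0.002,0,-0.002],[0.003,0.002,0.006],-0.2],[[0.002,0,-0.002],[0.003,0.002,0.006],-0.5],[[0.002,0,-0.002],[0.003,0.002,0.006],-1],[[0.002,0,-0.002],[0.003,0.002,0.006],-1]], "squeeze": 40}}

```text
clock: 2.93
eef_pos: [549.0, -136.5, 60.3]
tcp_rot: [3.14, -0.0, -1.787]
contact_force: [0.8, -0.5, 1.0]
opening: 0.452
```

Emit:
{"op": "send_rows", "data": {"plan": [[[0,0,0],[0,0,0],-1],[[0,0,0],[0,0,0],-1],[[0,0,0],[0,0,0],-1],[[0,0,0],[0,0,0],-1],[[0,0,0],[0,0,0],-1]]}}

```text
clock: 3.35
eef_pos: [548.9, -136.6, 60.4]
tcp_rot: [3.14, -0.0, -1.787]
contact_force: [-2.0, -1.9, 3.9]
opening: 0.388
```

```bash
python3 mv.py 550 -137.3 61 -1.787;  python3 - <<'E'
from edge import *
s=viewer.grab_frame("side")[...,::-1].copy()
cv2.imwrite("pics/side3.png",s)
post=rect(-17,17,105,60)
qs,r=edgefit(s,"side",post,[551.3,-135.3,1.356]);print(qs,r)
cv2.imwrite("pics/s3z.png",zoomdraw(s,"side",[(qs,post,(255,0,0))],(150,110,187,150),4))
E
```

```text
t 3.35 pos [ 548.9444 -136.5813   60.4493] rpy [ 3.1405 -0.0004 -1.7867] F [-2.0067 -1.853   3.8626] open 0.3877292427103585
shift m [ 0.0005 -0.0012 -0.0006] rotvec [ 0.0011 -0.0004  0.0003]
[ 551.46212025 -133.44548373    1.35606222] [(0, 30, 0.08), (1, 26, -0.13), (2, 30, 0.28), (3, 30, -0.01)]
```

View pics/s3z.png

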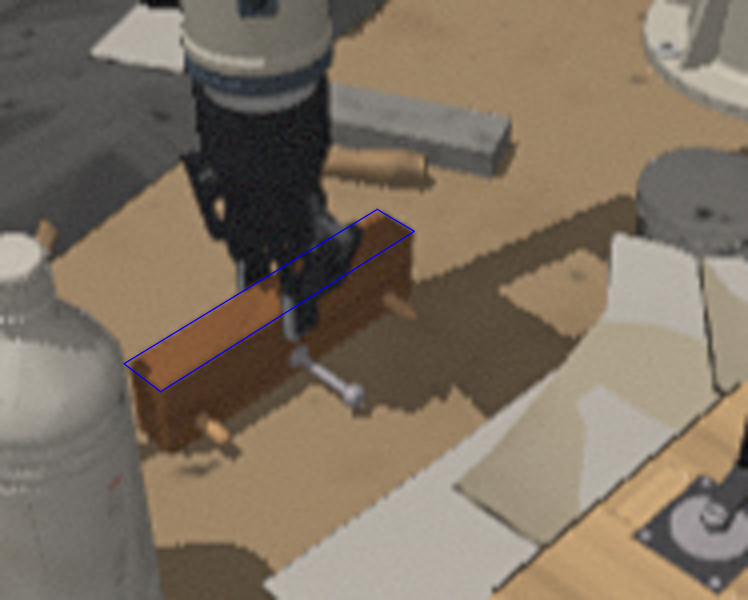

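Emit:
{"op": "send_rows", "data": {"plan": [[[-0.008,0.003,0],[0,0,0],-1],[[-0.022,0.008,0],[0,0,0.001],-1],[[-0.038,0.014,0],[0,0,0.002],-1],[[-0.054,0.02,0],[0,0,0.003],-1],[[-0.07,0.0255,0],[0,0,0.003],-1]]}}

```text
clock: 3.82
eef_pos: [539.2, -62.0, 60.5]
tcp_rot: [3.141, -0.001, -1.79]
contact_force: [0.9, -2.3, -1.2]
opening: 0.389
```

```bash
python3 mv.py 529.4 11.7 60.5 -1.7926
```

```text
t 3.8167 pos [539.1558 -61.9972  60.4937] rpy [ 3.1413 -0.0006 -1.7899] F [ 0.9059 -2.3484 -1.181 ] open 0.38907744319382886
shift m [-0.0698  0.0255 -0.    ] rotvec [ 0.0003 -0.0006  0.0027]
```

Emit:
{"op": "send_rows", "data": {"plan": [[[-0.015,0.0055,0],[0,0,0.001],-1],[[-0.031,0.0115,0],[0,0,0.001],-1],[[-0.047,0.017,0],[0,0,0.002],-1],[[-0.06,0.022,0],[0,0,0.0025],-1],[[-0.0695,0.0255,0],[0,0,0.0025],-1]]}}

```text
clock: 4.23
eef_pos: [529.3, 12.7, 60.5]
tcp_rot: [-3.141, -0.001, -1.792]
contact_force: [-0.0, -4.4, -0.3]
opening: 0.39
```

```bash
python3 mv.py 529.4 11.7 60.5 -1.7926
python3 - <<'E'
from edge import *
np.set_printoptions(precision=3,suppress=True)
for n in ("side","top"):
    s=viewer.grab_frame(n)[...,::-1].copy(); cv2.imwrite(f"pics/{n}4.png",s)
s=cv2.imread("pics/side4.png");post=rect(-17,17,105,60);pan=rect(0,170,120,32)
qs,r=edgefit(s,"side",post,[532,14.3,1.349]);print(qs,r)
ps,r=edgefit(s,"side",pan[:1]+pan[2:3],[553.12,106.9,1.352]);print(ps,r)
cv2.imwrite("pics/s4z.png",zoomdraw(s,"side",[(qs,post,(255,0,0)),(ps,pan,(0,0,255))],(220,130,200,200),3))
t=cv2.imread("pics/top4.png")
cv2.imwrite("pics/t4z.png",zoomdraw(t,"top",[],(125,120,200,150),4))
E
```

```text
t 4.2333 pos [529.2696  12.6724  60.4769] rpy [-3.1415 -0.0006 -1.7916] F [-0.0242 -4.3548 -0.2556] open 0.3897597387708369
shift m [ 0.0009 -0.0003 -0.    ] rotvec [-0.0001 -0.0006  0.001 ]
[531.679  14.791   1.343] [(0, 27, 0.07), (1, 27, -0.15), (2, 30, 0.25), (3, 30, -0.24)]
[553.03  106.995   1.351] [(0, 30, -0.0), (1, 30, -0.03)]
```

View pics/s4z.png

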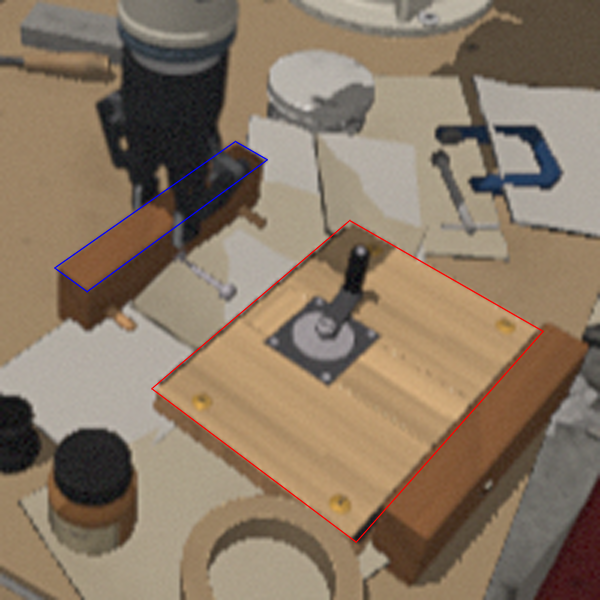

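View pics/t4z.png

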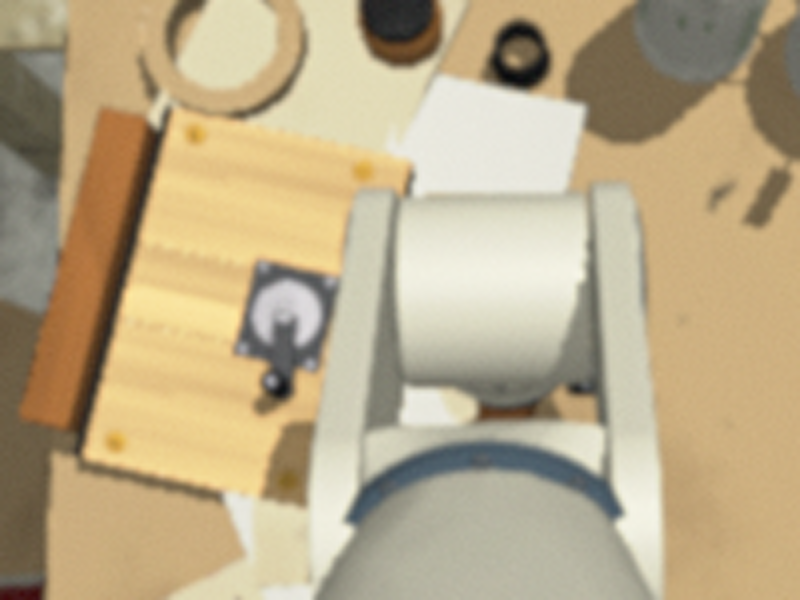

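Run:
```python
from edge import *
np.set_printoptions(precision=2,suppress=True)
t=cv2.imread("pics/top0.png");s=cv2.imread("pics/side0.png")
def loc(p,X):
    c,sn=np.cos(p[2]),np.sin(p[2]); d=X[:2]-np.array(p[:2]); return np.array([c*d[0]+sn*d[1],-sn*d[0]+c*d[1]])
T=lambda c:un(c,5,5,125,135); S=lambda c:un(c,5,4.8,265,200)
pt=[550.455,103.992,1.348]; ps=[553.1,106.97,1.348]
for n,f,p,L in (("top",T,pt,[(243,92),(453,138),(145,477),(359,524)]),("side",S,ps,[(110,307),(341,470),(400,62),(617,184)])):
    Q=[loc(p,onz(n,f(c),32)) for c in L]; print(n,*Q,"mean",np.mean(Q,0))
for n,f,p,L in (("top",T,pt,[(325,255),(415,275),(300,365),(390,382)]),("side",S,ps,[(231,210),(306,147),(396,199),(319,266)])):
    Q=[loc(p,onz(n,f(c),34)) for c in L]; print(n,*Q,"mean",np.mean(Q,0))
# yaw from top using screws
A=[onz("top",T(c),32) for c in [(243,92),(453,138),(145,477),(359,524)]]
for i,j in((0,2),(1,3)): d=A[i]-A[j]; print("yaw",np.arctan2(d[1],d[0])+np.pi/2)
A=[onz("side",S(c),32) for c in [(110,307),(341,470),(400,62),(617,184)]]
for i,j in((0,2),(1,3)): d=A[i]-A[j]; print("yaw",np.arctan2(d[1],d[0])+np.pi/2)
```

```text
top [ 150.28 -106.43] [  35.08 -106.5 ] [149.75 103.61] [ 35.06 102.77] mean [92.54 -1.64]
side [  32.55 -104.64] [ 147.5  -104.18] [ 33.12 106.76] [146.91 106.53] mean [90.02  1.12]
top [ 85.93 -30.3 ] [ 37.13 -30.31] [84.67 29.12] [36.57 27.48] mean [61.08 -1.01]
side [ 35.58 -27.46] [35.93 27.06] [83.01 28.42] [ 81.77 -27.06] mean [59.07  0.24]
yaw 1.3505367531755998
yaw 1.3480764049725973
yaw 1.3452977622146642
yaw 1.350785382702516
```

Emit:
{"op": "send_rows", "data": {"plan": [[[-0.004,0,0],[0,0,0.001],-1],[[-0.009,0,0],[0,0,0.001],-1],[[-0.014,0,0],[0,0,0.001],-1],[[-0.018,0,0],[0,0,0.001],-1],[[-0.02,0,0],[0,0,0.001],-1]]}}

```text
clock: 4.75
eef_pos: [533.8, 32.7, 60.5]
tcp_rot: [3.141, 0.0, -1.792]
contact_force: [0.1, -4.8, 2.1]
opening: 0.392
```

```bash
cat > chk.py <<'E'
import sys
from edge import *
np.set_printoptions(precision=3,suppress=True)
k,x=sys.argv[1],float(sys.argv[2])
s=viewer.grab_frame("side")[...,::-1].copy(); cv2.imwrite(f"pics/side{k}.png",s)
pl=np.array([553.5,108.5,1.3487]); post=rect(-17,17,105,60);pan=rect(0,170,120,32)
q0=[*pts(pl,[(x,0,0)])[0][:2],1.3487]
qs,r=edgefit(s,"side",post,q0);print(qs,r)
ps,r2=edgefit(s,"side",pan[2:3]+pan[1:2],pl);print(ps,r2)
d=qs[:2]-pl[:2]; c,n=np.cos(pl[2]),np.sin(pl[2]); print("rel x,y",c*d[0]+n*d[1],-n*d[0]+c*d[1])
st=status.sense(); print(st['clock'],st['eef_pos'],st['tcp_rot'],st['contact_force'],st['wrist_torque'])
cv2.imwrite(f"pics/z{k}.png",zoomdraw(s,"side",[(qs,post,(255,0,0))],(230,130,170,130),4.5))
E
python3 chk.py 5 -77
```

```text
[537.478  37.907   1.293] [(0, 28, 0.46), (1, 30, -0.26), (2, 30, 0.69), (3, 30, -0.24)]
[551.829 103.05    1.347] [(0, 30, -0.03), (1, 30, -0.01)]
rel x,y -72.388880097897 0.0788926498363054
4.8 [533.818  32.927  60.459] [ 3.141  0.    -1.792] [ 0.524 -1.777  2.175] [-0.421  0.034 -0.032]
```

View pics/z5.png

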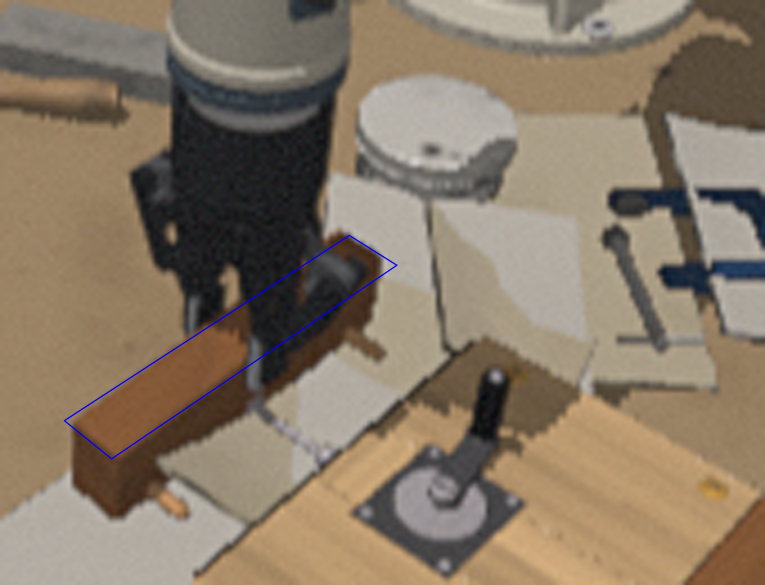

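Emit:
{"op": "send_rows", "data": {"plan": [[[-0.002,0,0],[0,0,0.001],-1],[[-0.004,0,0],[0,0,0.001],-1],[[-0.006,0,0],[0,0,0.001],-1],[[-0.007,0,0],[0,0,0.001],-1],[[-0.008,0,0],[0,0,0.001],-1]]}}

```text
clock: 5.22
eef_pos: [535.6, 40.8, 60.5]
tcp_rot: [3.141, 0.0, -1.793]
contact_force: [-0.9, -4.6, 2.7]
opening: 0.391
```

Emit:
{"op": "send_rows", "data": {"plan": [[[-0.002,0,0],[0,0,0],-1],[[-0.004,0,0],[0,0,0],-1],[[-0.006,0,0],[0,0,0],-1],[[-0.008,0,0],[0,0,0],-1],[[-0.009,0,0],[0,0,0],-1]]}}

```text
clock: 5.63
eef_pos: [537.6, 49.8, 60.5]
tcp_rot: [3.141, 0.0, -1.793]
contact_force: [-1.0, -4.4, 3.0]
opening: 0.395
```

```bash
python3 chk.py 6 -60
```

```text
[539.82   50.805   1.375] [(0, 27, -0.09), (1, 27, 0.1), (2, 30, 0.26), (3, 30, -0.2)]
[551.955 102.939   1.348] [(0, 30, -0.01), (1, 30, -0.02)]
rel x,y -59.29091725183294 0.63509803123236
5.6833 [537.664  49.925  60.475] [ 3.141  0.    -1.793] [-1.072 -3.606  2.421] [-0.531  0.129  0.012]
```

View pics/z6.png

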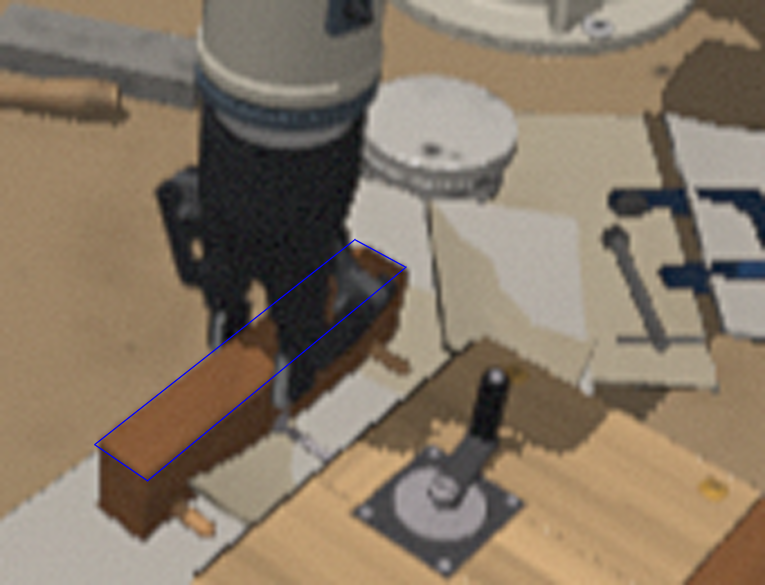

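Emit:
{"op": "send_rows", "data": {"plan": [[[-0.0025,0,0],[0,0,0],-1],[[-0.005,0,0],[0,0,0],-1],[[-0.0075,0,0],[0,0,0],-1],[[-0.01,0,0],[0,0,0],-1],[[-0.012,0,0],[0,0,0],-1]]}}

```text
clock: 6.1
eef_pos: [540.3, 61.9, 60.4]
tcp_rot: [3.141, 0.0, -1.793]
contact_force: [-0.9, -4.6, 3.4]
opening: 0.389
```

Emit:
{"op": "send_rows", "data": {"plan": [[[-0.001,0,0],[0,0,0],-1],[[-0.002,0,0],[0,0,0],-1],[[-0.003,0,0],[0,0,0],-1],[[-0.004,0,0],[0,0,0],-1],[[-0.0045,0,0],[0,0,0],-1]]}}

```text
clock: 6.52
eef_pos: [541.3, 66.3, 60.5]
tcp_rot: [3.141, 0.0, -1.793]
contact_force: [-0.4, -5.4, 4.8]
opening: 0.392
```

```bash
python3 chk.py 7 -43
```

```text
[543.509  68.686   1.354] [(0, 29, -0.28), (1, 28, 0.15), (2, 30, 0.49), (3, 30, -0.29)]
[551.971 102.998   1.348] [(0, 30, -0.03), (1, 30, -0.0)]
rel x,y -41.03660041109495 0.9755391323019449
6.5667 [541.373  66.386  60.471] [ 3.141  0.001 -1.793] [-0.697 -4.111  2.25 ] [-0.689  0.192  0.073]
```

View pics/z7.png

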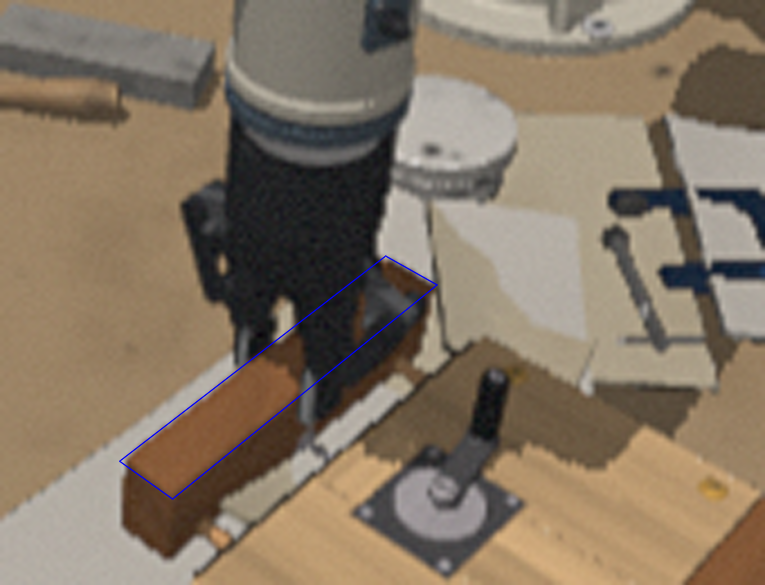

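Emit:
{"op": "send_rows", "data": {"plan": [[[-0.001,0,0],[0,0,0],-1],[[-0.002,0,0],[0,0,0],-1],[[-0.003,0,0],[0,0,0],-1],[[-0.004,0,0],[0,0,0],-1],[[-0.005,0,0],[0,0,0],-1]]}}

```text
clock: 6.98
eef_pos: [542.4, 71.3, 60.5]
tcp_rot: [3.141, 0.0, -1.793]
contact_force: [0.6, -5.8, 4.7]
opening: 0.393
```

```bash
python3 mv.py 550 -137.3 61 -1.793
```

```text
t 6.9833 pos [542.4495  71.2678  60.4643] rpy [ 3.1412  0.0004 -1.7931] F [ 0.6301 -5.7544  4.687 ] open 0.39307620752526895
shift m [ 0.2018 -0.0534 -0.0006] rotvec [ 0.0004  0.0004 -0.0001]
```

Emit:
{"op": "send_rows", "data": {"plan": [[[-0.001,0,0],[0,0,0],-1],[[-0.002,0,0],[0,0,0],-1],[[-0.003,0,0],[0,0,0],-1],[[-0.004,0,0],[0,0,0],-1],[[-0.005,0,0],[0,0,0],-1]]}}

```text
clock: 7.4
eef_pos: [544.7, 75.7, 60.6]
tcp_rot: [-3.14, 0.001, -1.794]
contact_force: [4.2, -3.1, -2.6]
opening: 0.389
```

```bash
python3 chk.py 8 -32
```

```text
[546.64   78.532   1.337] [(0, 25, -0.14), (1, 29, 0.14), (2, 30, 0.37), (3, 30, -0.36)]
[551.926 103.032   1.348] [(0, 30, -0.01), (1, 30, -0.01)]
rel x,y -30.74341314279493 0.09016695002674258
7.45 [545.009  76.358  60.572] [-3.139  0.002 -1.794] [ 5.583 -1.979 -4.065] [-0.28  -0.599 -0.135]
```

View pics/z8.png

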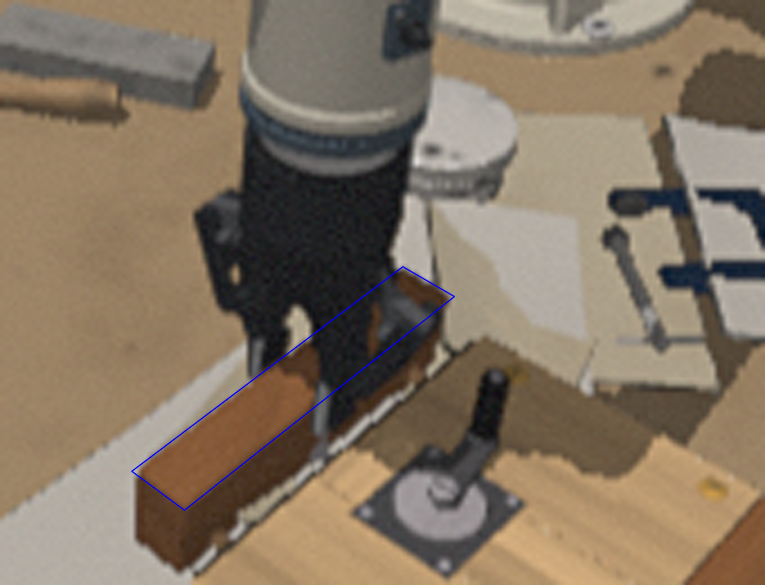

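Emit:
{"op": "send_rows", "data": {"plan": [[[-0.0005,-0.0005,0],[0,0,0],-1],[[-0.001,-0.0005,0],[0,0,0],-1],[[-0.002,-0.0005,0],[0,0,0],-1],[[-0.003,-0.0005,0],[0,0,0],-1],[[-0.004,-0.0005,0],[0,0,0],-1]]}}

```text
clock: 7.87
eef_pos: [546.3, 80.3, 60.5]
tcp_rot: [-3.139, 0.002, -1.794]
contact_force: [-0.2, -3.6, -0.4]
opening: 0.385
```

```bash
python3 mv.py 550 -137.3 61 -1.793
```

```text
t 7.8667 pos [546.2677  80.3231  60.4913] rpy [-3.1395  0.0016 -1.7939] F [-0.1987 -3.5842 -0.443 ] open 0.3850154960143475
shift m [ 0.2114 -0.0518 -0.0007] rotvec [-0.0021  0.0016 -0.0009]
```

Emit:
{"op": "send_rows", "data": {"plan": [[[-0.0005,0,0],[0,0,0],-1],[[-0.001,0,0],[0,0,0],-1],[[-0.0015,0,0],[0,0,0],-1],[[-0.002,0,0],[0,0,0],-1],[[-0.003,0,0],[0,0,0],-1]]}}

```text
clock: 8.28
eef_pos: [546.9, 83.2, 60.5]
tcp_rot: [-3.14, 0.002, -1.794]
contact_force: [-1.5, -4.3, 1.1]
opening: 0.389
```

```bash
python3 chk.py 9 -24
```

```text
[548.591  84.958   1.367] [(0, 28, -0.29), (1, 27, 0.19), (2, 30, 0.29), (3, 30, -0.27)]
[551.813 103.061   1.348] [(0, 30, -0.05), (1, 30, -0.0)]
rel x,y -24.044849302511786 -0.3973156943728897
8.3333 [546.918  83.408  60.457] [-3.14   0.002 -1.794] [-0.281 -2.667  1.441] [-0.727  0.094  0.008]
```

View pics/z9.png

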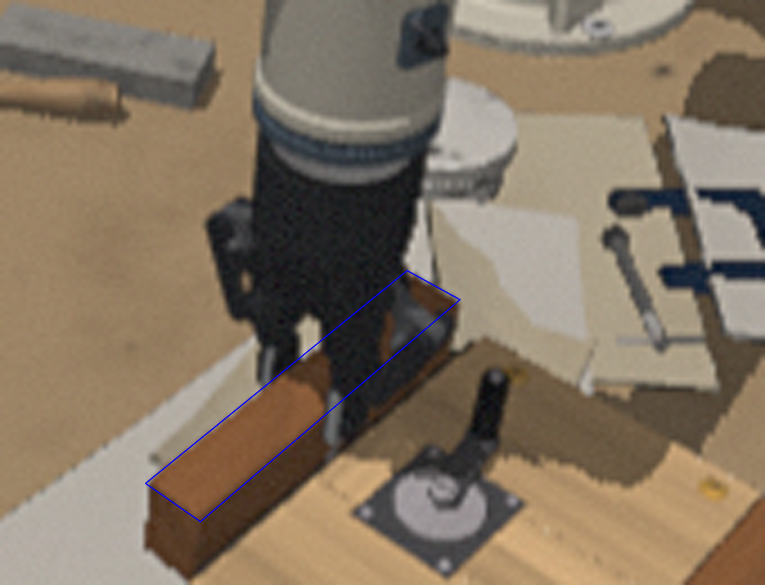

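Emit:
{"op": "send_rows", "data": {"plan": [[[-0.0005,0,0],[0,0,0],-1],[[-0.001,0,0],[0,0,0],-1],[[-0.0015,0,0],[0,0,0],-1],[[-0.002,0,0],[0,0,0],-1],[[-0.0025,0,0],[0,0,0],-1]]}}

```text
clock: 8.75
eef_pos: [547.5, 85.9, 60.5]
tcp_rot: [-3.14, 0.002, -1.794]
contact_force: [-0.4, -4.7, 0.4]
opening: 0.394
```

Emit:
{"op": "send_rows", "data": {"plan": [[[-0.0005,0,0],[0,0,0],-1],[[-0.001,0,0],[0,0,0],-1],[[-0.0015,0,0],[0,0,0],-1],[[-0.002,0,0],[0,0,0],-1],[[-0.0025,0,0],[0,0,0],-1]]}}

```text
clock: 9.17
eef_pos: [548.1, 88.4, 60.5]
tcp_rot: [-3.14, 0.002, -1.794]
contact_force: [-0.6, -5.7, 1.9]
opening: 0.393
```

Emit:
{"op": "send_rows", "data": {"plan": [[[-0.0005,0,0],[0,0,0],-1],[[-0.001,0,0],[0,0,0],-1],[[-0.0015,0,0],[0,0,0],-1],[[-0.002,0,0],[0,0,0],-1],[[-0.002,0,0],[0,0,0],-1]]}}

```text
clock: 9.58
eef_pos: [548.3, 89.7, 60.5]
tcp_rot: [-3.14, 0.001, -1.794]
contact_force: [-0.7, -9.3, 3.1]
opening: 0.388
```

```bash
python3 chk.py 10 -18
```

```text
[550.502  92.276   1.348] [(0, 25, -0.2), (1, 28, 0.15), (2, 30, 0.46), (3, 30, -0.29)]
[551.953 103.008   1.348] [(0, 30, -0.05), (1, 30, 0.01)]
rel x,y -16.485603591330435 -0.649087691585351
9.6333 [548.321  89.656  60.482] [-3.14   0.001 -1.794] [-0.332 -7.645  3.02 ] [-1.514  0.228 -0.058]
```

View pics/z10.png

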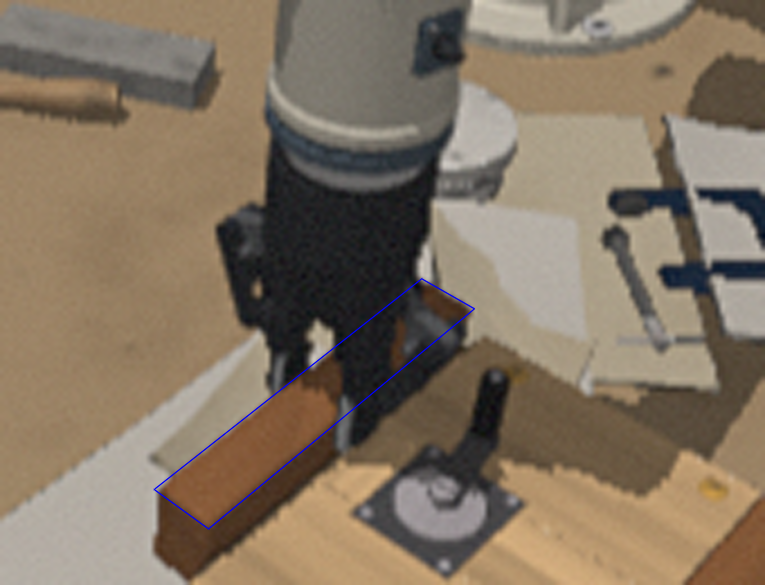

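Emit:
{"op": "send_rows", "data": {"plan": [[[-0.001,0,0],[0,0,0],-1],[[-0.0015,0,0],[0,0,0],-1],[[-0.002,0,0],[0,0,0],-1],[[-0.002,0,0],[0,0,0],-1],[[-0.002,0,0],[0,0,0],-1]]}}

```text
clock: 10.05
eef_pos: [548.5, 90.6, 60.5]
tcp_rot: [-3.14, -0.001, -1.793]
contact_force: [-0.4, -10.5, 3.6]
opening: 0.389
```

```bash
python3 mv.py 550 -137.3 61 -1.793
```

```text
t 10.05 pos [548.5466  90.5981  60.505 ] rpy [-3.1401 -0.001  -1.7934] F [ -0.3935 -10.549    3.6028] open 0.389435342010181
shift m [ 0.222  -0.0517 -0.0002] rotvec [-0.0015 -0.001  -0.0004]
```

Emit:
{"op": "send_rows", "data": {"plan": [[[0,0,0],[0,0,0],-0.1],[[0,0,0],[0,0,0],0.0],[[0,0,0],[0,0,0],0.3],[[0,0,0],[0,0,0],0.4],[[0,0,0],[0,0,0],0.4]]}}

```text
clock: 10.47
eef_pos: [548.7, 91.0, 60.6]
tcp_rot: [-3.14, -0.0, -1.793]
contact_force: [0.8, -0.2, -0.2]
opening: 0.701
```

```bash
python3 chk.py 11 -18
```

```text
[550.131  90.513   1.35 ] [(0, 25, -0.44), (1, 28, 0.39), (2, 30, 0.28), (3, 30, -0.29)]
[551.993 102.968   1.349] [(0, 30, -0.03), (1, 30, -0.01)]
rel x,y -18.287332067811967 -0.675816777781844
10.5167 [548.703  90.953  60.581] [-3.14  -0.001 -1.793] [1.166 0.125 0.11 ] [0.016 0.025 0.013]
```

View pics/z11.png

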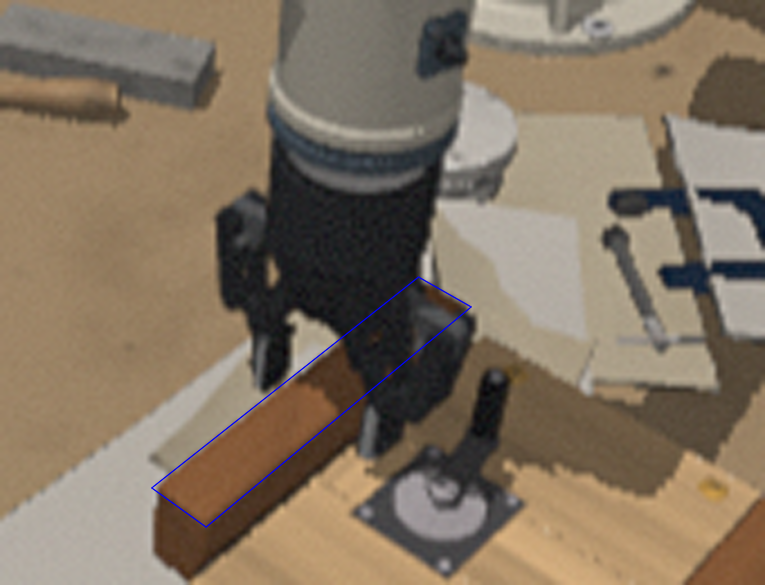

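Emit:
{"op": "send_rows", "data": {"plan": [[[0,0,-0.01],[0,0,0],0.4],[[0.005,0,-0.03],[0,0,0],0.4],[[0.03,0,-0.06],[0,0,0],0.4],[[0.07,0,-0.075],[0,0,0],0.2],[[0.11,0,-0.08],[0,0,0],0.0]]}}

```text
clock: 10.93
eef_pos: [525.9, -16.5, 144.0]
tcp_rot: [-3.135, 0.001, -1.791]
contact_force: [1.3, -0.5, -0.1]
opening: 0.502
```

```bash
python3 chk.py 12 -18
python3 - <<'E'
from edge import *
t=viewer.grab_frame("top")[...,::-1].copy(); cv2.imwrite("pics/top12.png",t)
cv2.imwrite("pics/zt12.png",cv2.resize(t[140:260,140:260],(600,600),interpolation=cv2.INTER_CUBIC))
s=cv2.imread("pics/side12.png"); cv2.imwrite("pics/zs12.png",cv2.resize(s[200:275,300:375],(600,600),interpolation=cv2.INTER_CUBIC))
E
```

```text
[550.091  90.722   1.343] [(0, 30, -0.45), (1, 29, 0.5), (2, 30, 0.21), (3, 30, -0.28)]
[551.941 103.05    1.348] [(0, 30, -0.02), (1, 30, -0.0)]
rel x,y -18.092015614066764 -0.5905941920596045
10.9833 [523.576 -22.698 143.723] [-3.137 -0.003 -1.793] [-1.57  -4.605 -0.603] [-0.135  0.038  0.04 ]
```

View pics/zt12.png

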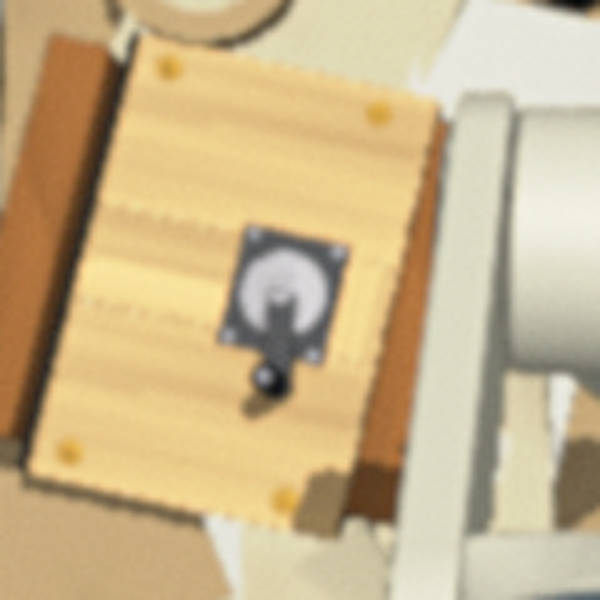

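View pics/zs12.png

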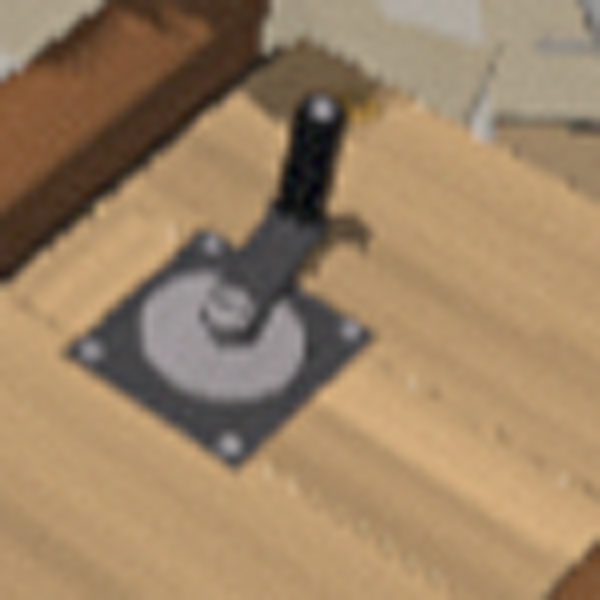

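View pics/z12.png

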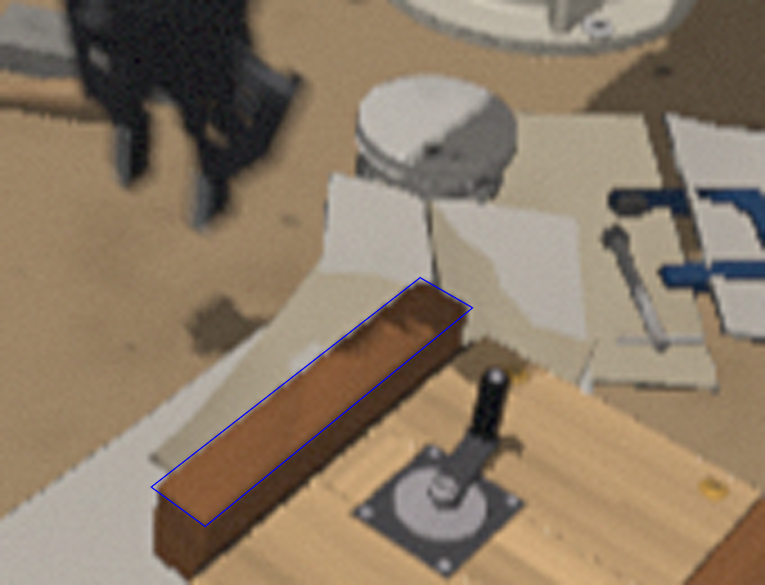

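Run:
```python
from edge import *
np.set_printoptions(precision=2,suppress=True)
T=lambda c:un(c,5,5,140,140); S=lambda c:un(c,8,8,300,200)
kt=T((268,376)); ks=S((321,105)); kb=S((303,210))
print(tri(ks,kt)); print("top@84",onz("top",kt,84),"side@84",onz("side",ks,84),"side bottom@46",onz("side",kb,46))
h1=T((281,293));h2=S((232,305)); print(tri(h2,h1))
p=np.array([553.0,109,1.3487]); 
print("cam model",pts(p,[(56,0,64)]), [ (a,pts(p,[(56+48*np.sin(a),48*np.cos(a),84)])) for a in (-.25,-.1,0)])
c=pts(p,[(56,0,50)]); print(proj("top",c),h1,proj("side",c),h2)
for a in (-.25,-.15,-.05,.05):
  k=pts(p,[(56+48*np.sin(a),48*np.cos(a),84)]); print(a,proj("top",k)-kt,proj("side",k)-ks)
```

```text
(array([516.57, 163.8 ,  82.58]), np.float64(3.3804823723104924))
top@84 [516.97 161.95  84.  ] side@84 [517.28 165.67  84.  ] side bottom@46 [519.68 167.81  46.  ]
(array([563.44, 163.52,  45.87]), np.float64(2.6429452108339273))
cam model [[565.34 163.62  64.  ]] [(-0.25, array([[517.35, 162.29,  84.  ]])), (-0.1, array([[517.69, 169.47,  84.  ]])), (0, array([[518.51, 174.2 ,  84.  ]]))]
[[195.04 197.43]] [195.8, 198.2] [[327.91 236.94]] [328.5625, 237.6875]
-0.25 [[-0.13 -0.15]] [[-1.48 -0.56]]
-0.15 [[-2.05 -0.19]] [[0.58 0.29]]
-0.05 [[-3.95 -0.42]] [[2.56 1.27]]
0.05 [[-5.82 -0.84]] [[4.43 2.37]]
```

```bash
python3 mv.py 517.3 164.3 125 -1.7926
```

```text
t 11.0333 pos [523.9407 -20.2786 142.8562] rpy [-3.1373 -0.0012 -1.7964] F [0.396  0.7982 0.1635] open 0.49773663524061956
shift m [-0.1784  0.0478  0.0174] rotvec [-0.0042 -0.0012 -0.0038]
```

Emit:
{"op": "send_rows", "data": {"plan": [[[-0.03,0.008,0],[-0.004,-0.001,-0.004],0.2],[[-0.065,0.0175,0.005],[-0.004,-0.001,-0.004],0.2],[[-0.1,0.027,0.01],[-0.004,-0.001,-0.004],0.2],[[-0.13,0.035,0.015],[-0.004,-0.001,-0.004],0.2],[[-0.16,0.043,0.0174],[-0.004,-0.001,-0.004],0.2]]}}

```text
clock: 11.45
eef_pos: [517.4, 147.3, 125.1]
tcp_rot: [3.142, -0.0, -1.793]
contact_force: [0.2, -0.5, -0.1]
opening: 0.6
```

```bash
python3 mv.py 517.3 164.3 125 -1.7926
```

```text
t 11.45 pos [517.4103 147.2551 125.1015] rpy [ 3.1416 -0.     -1.7926] F [ 0.1862 -0.4894 -0.133 ] open 0.5995621579671666
shift m [-0.0166  0.0039  0.0001] rotvec [ 0. -0.  0.]
```

Emit:
{"op": "send_rows", "data": {"plan": [[[-0.006,0.002,0],[0,0,0],0.2],[[-0.012,0.003,0],[0,0,0],0.2],[[-0.0166,0.0039,0],[0,0,0],0.2],[[-0.0166,0.0039,0],[0,0,0],0.2],[[-0.0166,0.0039,0],[0,0,0],0.2]]}}

```text
clock: 11.87
eef_pos: [517.4, 163.7, 125.3]
tcp_rot: [-3.141, -0.0, -1.793]
contact_force: [0.1, -0.9, 0.0]
opening: 0.6
```

```bash
python3 mv.py 517.3 164.3 84.5 -1.7926
python3 - <<'E'
from h import *
s=viewer.grab_frame("side")[...,::-1].copy(); cv2.imwrite("pics/side13.png",s)
cv2.imwrite("pics/zs13.png",cv2.resize(s[160:280,270:400],(650,600),interpolation=cv2.INTER_CUBIC))
E
```

```text
t 11.8667 pos [517.4492 163.7107 125.3269] rpy [-3.1414 -0.     -1.793 ] F [ 0.0864 -0.879   0.0315] open 0.5998371810998556
shift m [-0.0005  0.0003  0.0408] rotvec [-0.0002 -0.     -0.0004]
```

View pics/zs13.png

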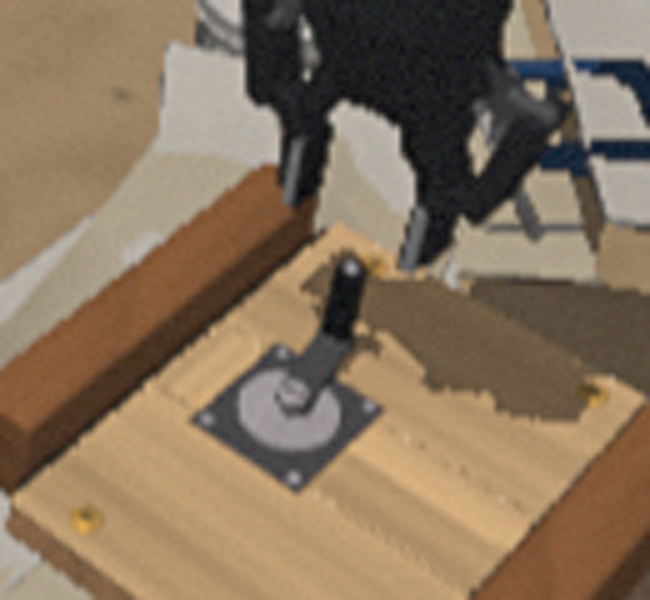

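Emit:
{"op": "send_rows", "data": {"plan": [[[-0.0005,0,0.01],[0,0,0],0.2],[[-0.0005,0,0.022],[0,0,0],0.2],[[-0.0005,0,0.034],[0,0,0],0.2],[[-0.0005,0,0.0408],[0,0,0],0.2],[[-0.0005,0,0.0408],[0,0,0],0.1]], "squeeze": 30}}

```text
clock: 12.33
eef_pos: [516.0, 163.3, 82.0]
tcp_rot: [3.138, -0.002, -1.794]
contact_force: [0.0, -0.4, -0.3]
opening: 0.553
```

Emit:
{"op": "send_rows", "data": {"plan": [[[0,0,0],[0,0,0],-0.2],[[0,0,0],[0,0,0],-0.4],[[0,0,0],[0,0,0],-1],[[0,0,0],[0,0,0],-1],[[0,0,0],[0,0,0],-1]]}}

```text
clock: 12.75
eef_pos: [516.2, 163.4, 82.3]
tcp_rot: [3.139, -0.002, -1.794]
contact_force: [-0.8, 0.2, -1.9]
opening: 0.16
```

Emit:
{"op": "send_rows", "data": {"plan": [[[0,0,0],[0,0,0],-1],[[0,0,0],[0,0,0],-1],[[0,0,0],[0,0,0],-1],[[0,0,0],[0,0,0],-1],[[0,0,0],[0,0,0],-1]]}}

```text
clock: 13.17
eef_pos: [516.2, 163.4, 82.3]
tcp_rot: [3.139, -0.002, -1.794]
contact_force: [-0.7, 0.4, -2.5]
opening: 0.165
```

```bash
python3 mv.py 517.3 164.3 84.5 -1.7926
python3 - <<'E'
from h import *
s=viewer.grab_frame("side")[...,::-1].copy(); cv2.imwrite("pics/side14.png",s)
cv2.imwrite("pics/zs14.png",cv2.resize(s[160:280,270:400],(650,600),interpolation=cv2.INTER_CUBIC))
E
```

```text
t 13.1667 pos [516.1856 163.3728  82.3076] rpy [ 3.1388 -0.0018 -1.7937] F [-0.6777  0.4327 -2.5101] open 0.16488393091114006
shift m [-0.0011 -0.0009 -0.0022] rotvec [ 0.0028 -0.0018 -0.0011]
```

View pics/zs14.png

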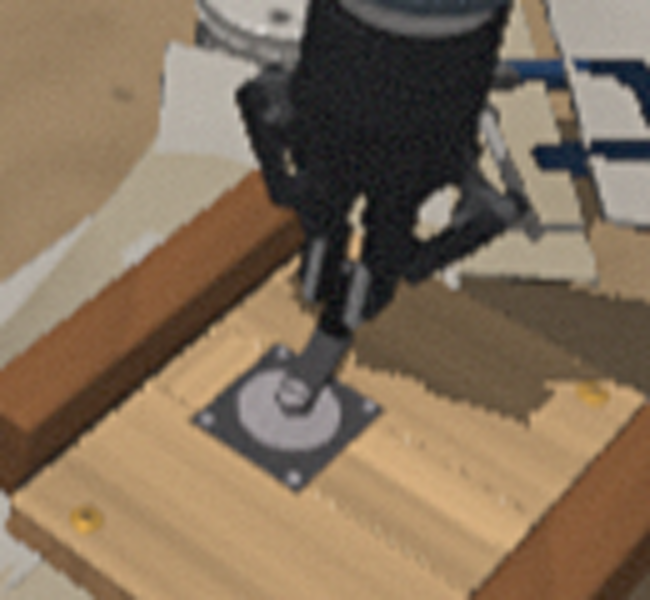

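```bash
cat > arc.py <<'E'
import sys
from h import *
np.set_printoptions(precision=2,suppress=True)
YP=1.3487; xp=np.array([np.cos(YP),np.sin(YP)]); yp=np.array([-xp[1],xp[0]])
C=np.array(eval(open('C.txt').read()))
s=status.sense(); p=s['eef_pos'][:2]; d=p-C; a0=np.arctan2(d@xp,d@yp)
if a0<-1.5: a0+=2*np.pi
f=s['contact_force'][:2]; rad=xp*np.sin(a0)+yp*np.cos(a0); tan=xp*np.cos(a0)-yp*np.sin(a0)
print("t",s['clock'],"z",s['eef_pos'][2],"a",round(a0,3),"r",np.linalg.norm(d),"Ftan(resist)",-f@tan,"Frad",f@rad,"Fz",s['contact_force'][2],"rpy",s['tcp_rot'],"tq",s['wrist_torque'])
open('log.txt','a').write(f"{p[0]} {p[1]} {a0} {-f@tan} {f@rad}\n")
if len(sys.argv)>1:
    Rm=R.from_euler('xyz',s['tcp_rot']); rv=(Rm.inv()*R.from_euler('xyz',[np.pi,0,-1.7926])).as_rotvec(); print("rv",rv)
    for x in sys.argv[1:]:
        a=a0+float(x); t=C+48*(xp*np.sin(a)+yp*np.cos(a)); print(x,(Rm.inv().apply(np.array([*(t-p),0]))/1).round(1))
E
echo "[564.2,163.6]">C.txt; python3 arc.py .05 .1 .15 .2 .25 .3
```

```text
t 13.2167 z 82.30272736223921 a -0.227 r 48.02305470451755 Ftan(resist) 0.4690058434315778 Frad -0.4237668663687087 Fz -2.3603666425084087 rpy [ 3.14 -0.   -1.79] tq [ 0.05 -0.05  0.02]
rv [ 0. -0. -0.]
.05 [-2.4  0.5 -0. ]
.1 [-4.7  0.8 -0. ]
.15 [-7.1  1.1 -0. ]
.2 [-9.5  1.2 -0. ]
.25 [-11.9   1.2  -0. ]
.3 [-14.3   1.1  -0. ]
```

Emit:
{"op": "send_rows", "data": {"plan": [[[-0.0024,0.0005,0],[0,0,0],-1],[[-0.0047,0.0008,0],[0,0,0],-1],[[-0.0071,0.0011,0],[0,0,0],-1],[[-0.0095,0.0012,0],[0,0,0],-1],[[-0.0119,0.0012,0],[0,0,0],-1]]}}

```text
clock: 13.63
eef_pos: [517.9, 175.5, 82.3]
tcp_rot: [3.139, -0.002, -1.794]
contact_force: [1.6, -2.6, -3.5]
opening: 0.163
```

```bash
python3 arc.py .07 .14 .21 .28 .35
```

```text
t 13.6333 z 82.29883823279985 a 0.029 r 47.853044518258365 Ftan(resist) 2.1578673664346666 Frad -2.1549612220894208 Fz -3.5151525846189813 rpy [ 3.14 -0.   -1.79] tq [-0.36 -0.22 -0.03]
rv [ 0. -0. -0.]
.07 [-3.4 -0.1 -0. ]
.14 [-6.7 -0.5 -0. ]
.21 [-10.   -1.2  -0. ]
.28 [-13.2  -2.1  -0. ]
.35 [-16.4  -3.2  -0. ]
```

Emit:
{"op": "send_rows", "data": {"plan": [[[-0.0034,-0.0002,0],[0,0,0],-1],[[-0.0067,-0.0006,0],[0,0,0],-1],[[-0.01,-0.0013,0],[0,0,0],-1],[[-0.0132,-0.0022,0],[0,0,0],-1],[[-0.0164,-0.0033,0],[0,0,0],-1]]}}

```text
clock: 14.05
eef_pos: [525.1, 191.0, 82.3]
tcp_rot: [3.14, -0.002, -1.793]
contact_force: [3.6, -4.2, -4.9]
opening: 0.158
```

```bash
python3 arc.py .06 .12 .18 .24 .3
```

```text
t 14.05 z 82.28209595653117 a 0.388 r 47.756712392997386 Ftan(resist) 1.3558718342074711 Frad -5.378017767432593 Fz -4.933439552809625 rpy [ 3.14 -0.   -1.79] tq [-0.75 -0.55  0.  ]
rv [ 0. -0. -0.]
.06 [-2.7 -0.9 -0. ]
.12 [-5.3 -2.3 -0. ]
.18 [-7.8 -3.7 -0. ]
.24 [-10.1  -5.4  -0. ]
.3 [-12.4  -7.1  -0. ]
```

```bash
echo "[564.9,163.2]">C.txt; python3 arc.py .07 .14 .21 .28 .35
```

```text
t 14.05 z 82.28209595653117 a 0.386 r 48.55967986677679 Ftan(resist) 1.3639569151224036 Frad -5.37597294183179 Fz -4.933439552809625 rpy [ 3.14 -0.   -1.79] tq [-0.75 -0.55  0.  ]
rv [ 0. -0. -0.]
.07 [-2.9 -1.9 -0. ]
.14 [-5.8 -3.5 -0. ]
.21 [-8.7 -5.3 -0. ]
.28 [-11.4  -7.2  -0. ]
.35 [-13.9  -9.4  -0. ]
```

Emit:
{"op": "send_rows", "data": {"plan": [[[-0.0029,-0.0019,0],[0,0,0],-1],[[-0.0058,-0.0035,0.0002],[0,0,0],-1],[[-0.0087,-0.0053,0.0003],[0,0,0],-1],[[-0.0114,-0.0072,0.0003],[0,0,0],-1],[[-0.0139,-0.0094,0.0003],[0,0,0],-1]]}}

```text
clock: 14.47
eef_pos: [537.5, 202.9, 82.1]
tcp_rot: [3.14, -0.002, -1.793]
contact_force: [-0.6, -1.6, 3.1]
opening: 0.162
```

```bash
python3 arc.py .07 .14 .21 .28 .35
```

```text
t 14.4667 z 82.14639657261803 a 0.745 r 48.18077008417294 Ftan(resist) 1.3953401120553417 Frad -0.9622706829124088 Fz 3.0730030887607045 rpy [ 3.14 -0.   -1.79] tq [-0.3   0.09  0.02]
rv [ 0. -0. -0.]
.07 [-2.3 -2.5 -0. ]
.14 [-4.5 -5.  -0. ]
.21 [-6.5 -7.7 -0. ]
.28 [ -8.4 -10.5  -0. ]
.35 [-10.  -13.4  -0. ]
```

Emit:
{"op": "send_rows", "data": {"plan": [[[-0.0023,-0.0025,0],[0,0,0],-1],[[-0.0045,-0.005,0],[0,0,0],-1],[[-0.0065,-0.0077,0],[0,0,0],-1],[[-0.0084,-0.0105,0],[0,0,0],-1],[[-0.01,-0.0134,0],[0,0,0],-1]]}}

```text
clock: 14.88
eef_pos: [552.9, 209.6, 82.1]
tcp_rot: [3.139, -0.002, -1.793]
contact_force: [-2.4, -3.3, 5.2]
opening: 0.161
```

```bash
python3 arc.py .06 .12 .18 .24 .3; python3 chk.py 15 -18
```

```text
t 14.8833 z 82.10080832238249 a 1.095 r 47.89034142212305 Ftan(resist) 3.1437125215890016 Frad -2.5447324188883687 Fz 5.173438272978329 rpy [ 3.14 -0.   -1.79] tq [-0.59  0.34  0.01]
rv [ 0. -0. -0.]
.06 [-1.3 -2.5 -0. ]
.12 [-2.4 -5.2 -0. ]
.18 [-3.3 -7.9 -0. ]
.24 [ -4.1 -10.7  -0. ]
.3 [ -4.7 -13.5  -0. ]
[549.221  90.699   1.352] [(0, 30, -0.51), (1, 30, 0.42), (2, 30, -0.0), (3, 30, 0.38)]
[551.93  103.091   1.347] [(0, 30, 0.0), (1, 30, 0.02)]
rel x,y -18.306213953121944 0.25279253244756106
14.9333 [553.479 209.714  82.172] [ 3.14  -0.002 -1.793] [-0.649 -2.584  1.157] [-0.468  0.244 -0.032]
```

View pics/z15.png

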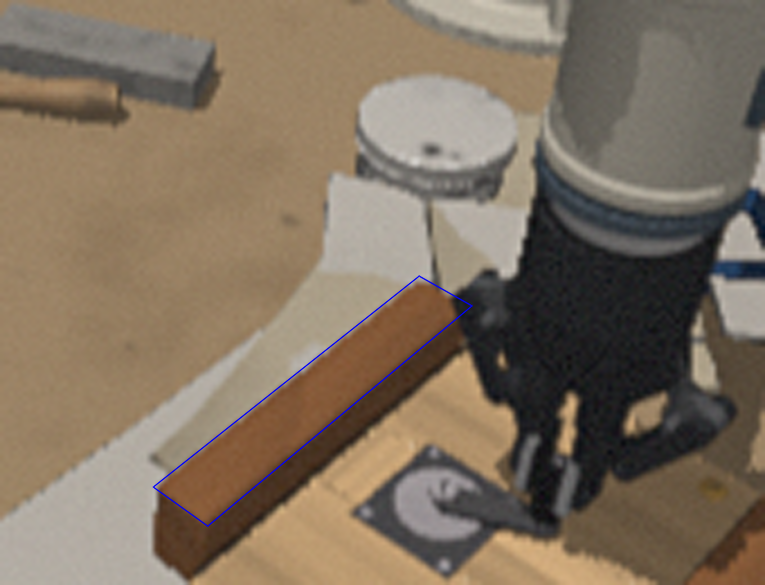

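```bash
python3 arc.py .06 .12 .18 .24 .3
```

```text
t 14.9333 z 82.17211745667144 a 1.108 r 47.8954934628835 Ftan(resist) 1.2460813045470698 Frad -2.354890942065753 Fz 1.156552393341272 rpy [ 3.14 -0.   -1.79] tq [-0.47  0.24 -0.03]
rv [ 0. -0. -0.]
.06 [-1.3 -2.6 -0. ]
.12 [-2.4 -5.2 -0. ]
.18 [-3.2 -8.  -0. ]
.24 [ -4.  -10.8  -0. ]
.3 [ -4.5 -13.6  -0. ]
```

Emit:
{"op": "send_rows", "data": {"plan": [[[-0.0013,-0.0026,0],[0,0,0],-1],[[-0.0024,-0.0052,0],[0,0,0],-1],[[-0.0032,-0.008,0],[0,0,0],-1],[[-0.004,-0.0108,0],[0,0,0],-1],[[-0.0045,-0.0136,0],[0,0,0],-1]]}}

```text
clock: 15.35
eef_pos: [567.3, 210.9, 82.0]
tcp_rot: [3.138, -0.003, -1.793]
contact_force: [-5.6, -3.6, 5.4]
opening: 0.161
```

```bash
python3 arc.py .06 .12 .18 .24 .3
```

```text
t 15.35 z 82.01764094823962 a 1.4 r 47.713917626610026 Ftan(resist) 5.432395668818963 Frad -3.83887685479409 Fz 5.411068130625072 rpy [ 3.14 -0.   -1.79] tq [-0.61  0.94  0.05]
rv [ 0. -0. -0.]
.06 [-0.7 -2.8 -0. ]
.12 [-0.9 -5.7 -0. ]
.18 [-1.  -8.6 -0. ]
.24 [ -0.9 -11.4  -0. ]
.3 [ -0.6 -14.3  -0. ]
```

Emit:
{"op": "send_rows", "data": {"plan": [[[0,0,0],[0,0,0],-1],[[0,0,0],[0,0,0],-1],[[0,0,0],[0,0,0],-1],[[0,0,0],[0,0,0],-1],[[0,0,0],[0,0,0],-1]]}}

```text
clock: 15.77
eef_pos: [567.6, 210.8, 82.1]
tcp_rot: [3.139, -0.003, -1.793]
contact_force: [-0.7, -3.7, 4.6]
opening: 0.164
```

```bash
echo "[564.8,162.6]">C.txt; python3 arc.py .06 .12 .18 .24 .24
```

```text
t 15.7667 z 82.07731812388415 a 1.406 r 48.2766866995749 Ftan(resist) 0.441328498729326 Frad -3.7283937378221026 Fz 4.638987836166656 rpy [ 3.14 -0.   -1.79] tq [-0.65  0.19  0.  ]
rv [ 0. -0. -0.]
.06 [-0.1 -2.9 -0. ]
.12 [-0.3 -5.8 -0. ]
.18 [-0.4 -8.6 -0. ]
.24 [ -0.2 -11.5  -0. ]
.24 [ -0.2 -11.5  -0. ]
```

Emit:
{"op": "send_rows", "data": {"plan": [[[-0.0001,-0.0029,0],[0,0,0],-1],[[-0.0003,-0.0058,0],[0,0,0],-1],[[-0.0004,-0.0086,0],[0,0,0],-1],[[-0.0002,-0.0115,0],[0,0,0],-1],[[-0.0002,-0.0115,0],[0,0,0],-1]]}}

```text
clock: 16.18
eef_pos: [578.7, 208.7, 82.1]
tcp_rot: [3.138, -0.002, -1.794]
contact_force: [-3.3, -1.9, 5.9]
opening: 0.16
```

```bash
python3 arc.py .06 .12 .18 .24 .24
```

```text
t 16.1833 z 82.0630377294888 a 1.642 r 48.12108224822061 Ftan(resist) 2.5975080798807144 Frad -2.776556306066165 Fz 5.942567882060975 rpy [ 3.14 -0.   -1.79] tq [-0.27  0.57 -0.04]
rv [ 0. -0. -0.]
.06 [ 0.4 -2.9 -0. ]
.12 [ 0.9 -5.7 -0. ]
.18 [ 1.5 -8.5 -0. ]
.24 [  2.3 -11.3  -0. ]
.24 [  2.3 -11.3  -0. ]
```

Drawing force 2.6 N. On.

Emit:
{"op": "send_rows", "data": {"plan": [[[0.0005,-0.0029,-0.0002],[0,0,0],-1],[[0.001,-0.0057,-0.0004],[0,0,0],-1],[[0.0016,-0.0085,-0.0005],[0,0,0],-1],[[0.0024,-0.0113,-0.0005],[0,0,0],-1],[[0.0024,-0.0113,-0.0005],[0,0,0],-1]]}}

```text
clock: 16.6
eef_pos: [589.1, 203.8, 82.2]
tcp_rot: [3.137, -0.002, -1.794]
contact_force: [-3.4, 0.2, 1.2]
opening: 0.16
```

```bash
python3 arc.py .06 .12 .18 .24 .24; tail -8 log.txt; python3 chk.py 16 -17
```

```text
t 16.6 z 82.20037282032172 a 1.881 r 47.87081759056458 Ftan(resist) 3.0517521669003185 Frad -1.5593290342269508 Fz 1.1627243789086532 rpy [ 3.14 -0.   -1.79] tq [-0.    0.53 -0.03]
rv [ 0. -0. -0.]
.06 [ 0.8 -2.8 -0. ]
.12 [ 2.  -5.4 -0. ]
.18 [ 3.2 -8.  -0. ]
.24 [  4.7 -10.5  -0. ]
.24 [  4.7 -10.5  -0. ]
525.0518204330854 190.95184847837663 0.38623607862807097 1.3639569151224036 -5.37597294183179
537.5284802030717 202.85080717854677 0.7445041169113608 1.3953401120553417 -0.9622706829124088
552.8654034064737 209.55356821603488 1.0946821889029614 3.1437125215890016 -2.5447324188883687
553.4788746210429 209.71382793461808 1.1079209343308634 1.2460813045470698 -2.354890942065753
567.329591909811 210.85202008761755 1.3996420140582009 5.432395668818963 -3.83887685479409
567.5635599623419 210.7975229137707 1.4059755029092698 0.441328498729326 -3.7283937378221026
578.6920426322994 208.67222274041472 1.6415575905473856 2.5975080798807144 -2.776556306066165
589.1041387510024 203.84226007823924 1.8812160495284473 3.0517521669003185 -1.5593290342269508
[550.338  93.934   1.34 ] [(0, 30, -0.4), (1, 30, 0.52), (2, 30, 0.11), (3, 30, -0.18)]
[551.928 103.005   1.348] [(0, 30, -0.01), (1, 30, -0.0)]
rel x,y -14.904641202916016 -0.12445089707112844
16.65 [589.075 203.879  82.231] [ 3.137 -0.002 -1.794] [-3.448  0.268  1.073] [-0.051  0.547 -0.025]
```

View pics/z16.png

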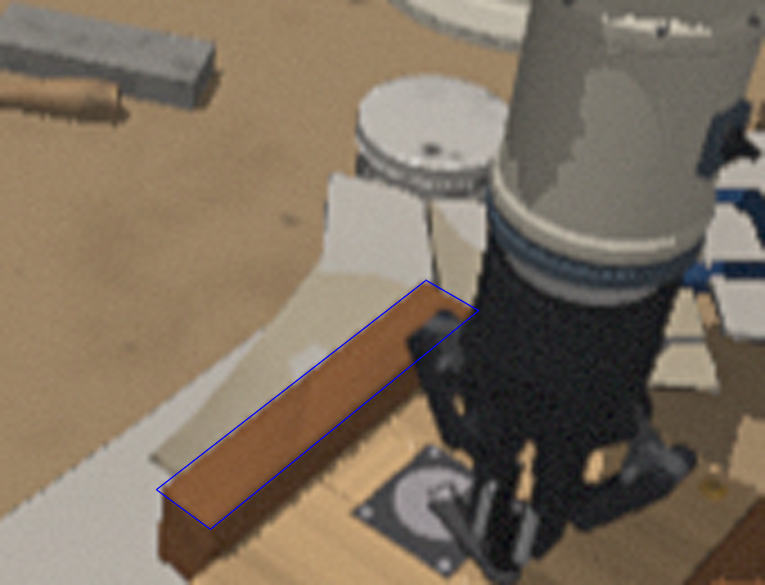

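```bash
python3 arc.py .05 .1 .15
```

```text
t 16.65 z 82.23057518354624 a 1.88 r 47.88797910960839 Ftan(resist) 3.1082060409833376 Frad -1.5172153190899298 Fz 1.073292847036066 rpy [ 3.14 -0.   -1.79] tq [-0.05  0.55 -0.02]
rv [ 0. -0. -0.]
.05 [ 0.7 -2.3 -0. ]
.1 [ 1.6 -4.5 -0. ]
.15 [ 2.6 -6.7 -0. ]
```

Emit:
{"op": "send_rows", "data": {"plan": [[[0.0008,-0.0024,0],[0,0,0],-1],[[0.0016,-0.0046,0],[0,0,0],-1],[[0.0025,-0.0067,0],[0,0,0],-1],[[0.0025,-0.0067,0],[0,0,0],-1],[[0.0025,-0.0067,0],[0,0,0],-1]]}}

```text
clock: 17.07
eef_pos: [595.1, 199.7, 82.1]
tcp_rot: [3.137, -0.003, -1.794]
contact_force: [-3.7, -2.5, 1.3]
opening: 0.161
```

```bash
python3 arc.py .05 .1 .15
```

```text
t 17.0667 z 82.13781478763312 a 2.034 r 47.872636553559346 Ftan(resist) 1.2950239962275558 Frad -4.2244500975016095 Fz 1.3293130865683038 rpy [ 3.14 -0.   -1.79] tq [-0.31  0.62  0.02]
rv [ 0. -0. -0.]
.05 [ 1.  -2.2 -0. ]
.1 [ 2.2 -4.2 -0. ]
.15 [ 3.6 -6.2 -0. ]
```

```bash
echo "[564.4,162.1]">C.txt; python3 arc.py .05 .1 .15
```

```text
t 17.0667 z 82.13781478763312 a 2.034 r 48.5129131563051 Ftan(resist) 1.2956176896029001 Frad -4.224268052512126 Fz 1.3293130865683038 rpy [ 3.14 -0.   -1.79] tq [-0.31  0.62  0.02]
rv [ 0. -0. -0.]
.05 [ 1.6 -1.9 -0. ]
.1 [ 2.8 -4.  -0. ]
.15 [ 4.1 -6.  -0. ]
```

Emit:
{"op": "send_rows", "data": {"plan": [[[0.0016,-0.0019,0],[0,0,0],-1],[[0.0028,-0.004,0],[0,0,0],-1],[[0.0041,-0.006,0],[0,0,0],-1],[[0.0041,-0.006,0],[0,0,0],-1],[[0.0041,-0.006,0],[0,0,0],-1]]}}

```text
clock: 17.48
eef_pos: [600.5, 194.3, 82.2]
tcp_rot: [3.138, -0.003, -1.794]
contact_force: [-2.0, 0.8, 1.5]
opening: 0.162
```

```bash
python3 arc.py .05 .1 .15
```

```text
t 17.4833 z 82.19622082084992 a 2.191 r 48.32833921685619 Ftan(resist) 1.9395435301821067 Frad -0.9499065683292521 Fz 1.4816866574520884 rpy [ 3.14 -0.   -1.79] tq [ 0.16  0.44 -0.  ]
rv [ 0. -0. -0.]
.05 [ 1.7 -1.7 -0. ]
.1 [ 3.2 -3.6 -0. ]
.15 [ 4.9 -5.3 -0. ]
```

Emit:
{"op": "send_rows", "data": {"plan": [[[0.0017,-0.0018,0],[0,0,0],-1],[[0.0032,-0.0036,0],[0,0,0],-1],[[0.0048,-0.0053,0],[0,0,0],-1],[[0.0048,-0.0053,0],[0,0,0],-1],[[0.0048,-0.0053,0],[0,0,0],-1]]}}

```text
clock: 17.9
eef_pos: [604.7, 188.5, 82.2]
tcp_rot: [3.138, -0.002, -1.794]
contact_force: [-3.6, 2.0, 1.8]
opening: 0.159
```

```bash
python3 arc.py .05 .1 .15; python3 chk.py 17 -16
```

```text
t 17.9 z 82.18455810301667 a 2.34 r 48.13362747518697 Ftan(resist) 3.665040095773685 Frad -1.95508418252124 Fz 1.8109639557646953 rpy [ 3.14 -0.   -1.79] tq [ 0.41  0.56 -0.04]
rv [ 0. -0. -0.]
.05 [ 1.8 -1.6 -0. ]
.1 [ 3.6 -3.2 -0. ]
.15 [ 5.5 -4.7 -0. ]
[549.517  94.737   1.343] [(0, 30, -0.35), (1, 27, 0.5), (2, 30, -0.24), (3, 30, 2.23)]
[551.881 103.161   1.348] [(0, 30, -0.01), (1, 30, 0.02)]
rel x,y -14.302101956892944 0.8535130111382947
17.95 [604.672 188.453  82.196] [ 3.138 -0.002 -1.794] [-3.262  2.084  1.216] [0.365 0.463 0.031]
```

Emit:
{"op": "send_rows", "data": {"plan": [[[0.0018,-0.0016,0],[0,0,0],-1],[[0.0036,-0.0032,0],[0,0,0],-1],[[0.0036,-0.0032,0],[0,0,0],-1],[[0.0036,-0.0032,0],[0,0,0],-1],[[0.0036,-0.0032,0],[0,0,0],-1]]}}

```text
clock: 18.37
eef_pos: [606.9, 184.5, 82.2]
tcp_rot: [3.138, -0.002, -1.794]
contact_force: [-3.2, 3.9, 0.6]
opening: 0.162
```

```bash
python3 arc.py .05 .1 .15
```

```text
t 18.3667 z 82.1879085169108 a 2.435 r 48.078512463837114 Ftan(resist) 4.957891329737798 Frad -1.0359886312481614 Fz 0.6021543091634565 rpy [ 3.14 -0.   -1.79] tq [ 0.67  0.64 -0.01]
rv [ 0. -0. -0.]
.05 [ 1.9 -1.5 -0. ]
.1 [ 3.8 -2.9 -0. ]
.15 [ 5.9 -4.2 -0. ]
```

Emit:
{"op": "send_rows", "data": {"plan": [[[0.001,-0.0008,0],[0,0,0],-1],[[0.002,-0.0015,0],[0,0,0],-1],[[0.002,-0.0015,0],[0,0,0],-1],[[0.002,-0.0015,0],[0,0,0],-1],[[0.002,-0.0015,0],[0,0,0],-1]]}}

```text
clock: 18.78
eef_pos: [607.9, 182.6, 82.2]
tcp_rot: [3.138, -0.001, -1.794]
contact_force: [-4.1, 4.2, 1.8]
opening: 0.16
```

```bash
python3 arc.py .05 .1 .15; python3 chk.py 18 -16;python3 arc.py
```

```text
t 18.7833 z 82.17907504502416 a 2.478 r 48.064319957994385 Ftan(resist) 5.562320176087466 Frad -1.9070198649898233 Fz 1.7600698513464588 rpy [ 3.14 -0.   -1.79] tq [0.77 0.74 0.05]
rv [ 0. -0. -0.]
.05 [ 2.  -1.4 -0. ]
.1 [ 4.  -2.7 -0. ]
.15 [ 6. -4. -0.]
[548.863  94.847   1.342] [(0, 30, -0.4), (1, 24, 0.6), (2, 30, -0.48), (3, 30, 1.26)]
[551.816 103.166   1.347] [(0, 30, -0.03), (1, 30, 0.01)]
rel x,y -14.339056272211351 1.5155901933732077
18.8333 [607.836 182.679  82.219] [ 3.138 -0.001 -1.794] [-4.672  4.89   0.83 ] [0.798 0.712 0.043]
t 18.8333 z 82.21902722709395 a 2.477 r 48.064805512163645 Ftan(resist) 6.4198357724955715 Frad -2.1282871833626626 Fz 0.8299582091777504 rpy [ 3.14 -0.   -1.79] tq [0.8  0.71 0.04]
```

View pics/z18.png

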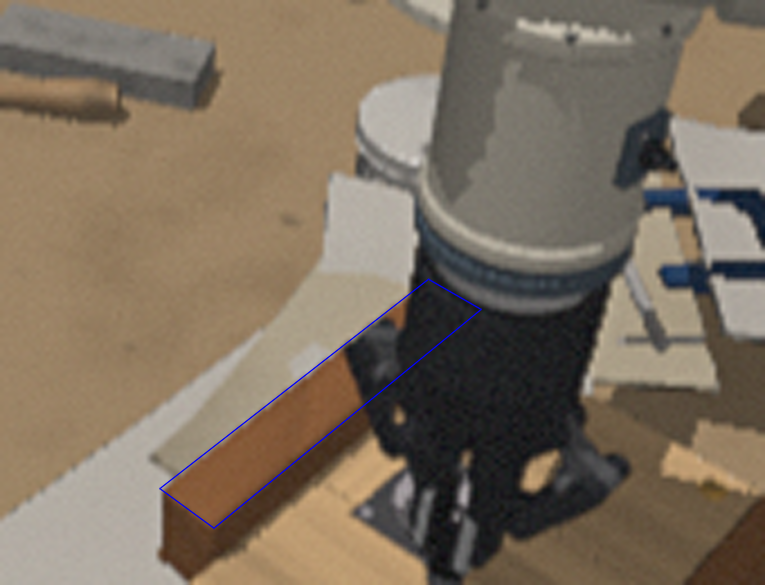

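```bash
for i in 1 2 3 4 5 6; do python3 -c "
from rig import viewer; viewer.grab_frame('side')"; python3 arc.py | cut -c1-120; done
```

```text
t 18.8833 z 82.20760019822502 a 2.477 r 48.07623710196528 Ftan(resist) 5.228341364081856 Frad -1.8833571980026935 Fz 2.1
t 18.9333 z 82.16403814778364 a 2.478 r 48.03295046327323 Ftan(resist) 5.670091502704307 Frad -0.7806041040664016 Fz 1.4
t 18.9833 z 82.18936756384232 a 2.478 r 48.06612367256508 Ftan(resist) 5.892570458561233 Frad -2.201105310737908 Fz 1.37
t 19.0333 z 82.20690062310815 a 2.477 r 48.05628340650797 Ftan(resist) 5.480146623018614 Frad -1.9686843740507864 Fz 0.7
t 19.0833 z 82.20050569727194 a 2.477 r 48.07076989500221 Ftan(resist) 6.133712143001609 Frad -1.9599742351932845 Fz 0.8
t 19.1333 z 82.18833395246045 a 2.477 r 48.047998142362886 Ftan(resist) 5.352107190348497 Frad -1.3941776469695852 Fz 0.
```

Emit:
{"op": "send_rows", "data": {"plan": [[[0,0,0],[0,0,0],-1],[[0,0,0],[0,0,0],-1],[[0,0,0],[0,0,0],-0.6],[[0,0,0],[0,0,0],-0.3],[[0,0,0],[0,0,0],-0.1]]}}

```text
clock: 19.55
eef_pos: [608.5, 182.4, 82.4]
tcp_rot: [3.139, -0.001, -1.794]
contact_force: [0.3, -0.2, 0.6]
opening: 0.444
```

```bash
python3 arc.py 0
```

```text
t 19.55 z 82.35323835439812 a 2.488 r 48.56825055517083 Ftan(resist) -0.3013165273221408 Frad 0.17218440854229994 Fz 0.5681245138336585 rpy [ 3.14 -0.   -1.79] tq [ 0.02  0.03 -0.03]
rv [ 0. -0. -0.]
0 [0.3 0.5 0. ]
```

Emit:
{"op": "send_rows", "data": {"plan": [[[0,0,-0.01],[0,0,0],0.1],[[0,0,-0.035],[0,0,0],0.1],[[0.02,0,-0.07],[0,0,0],0.1],[[0.06,0,-0.09],[0,0,0],0.1],[[0.1,0,-0.1],[0,0,0],0.1]]}}

```text
clock: 19.97
eef_pos: [589.0, 87.5, 185.7]
tcp_rot: [-3.139, 0.001, -1.792]
contact_force: [1.3, 0.2, -0.5]
opening: 0.553
```

Emit:
{"op": "send_rows", "data": {"plan": [[[0.035,0,-0.01],[0,0,0],0.1],[[0.07,0,-0.02],[0,0,0],0.1],[[0.1,0,-0.03],[0,0,0],0.1],[[0.12,0,-0.04],[0,0,0],0.1],[[0.12,0,-0.04],[0,0,0],0.1]]}}

```text
clock: 20.38
eef_pos: [563.0, -33.2, 228.6]
tcp_rot: [-3.135, -0.0, -1.794]
contact_force: [1.3, 0.8, 0.4]
opening: 0.556
```

```bash
python3 chk.py 19 -16
python3 - <<'E'
from edge import *
t=viewer.grab_frame("top")[...,::-1].copy(); cv2.imwrite("pics/top19.png",t)
cv2.imwrite("pics/zt19.png",cv2.resize(t[140:260,130:250],(600,600),interpolation=cv2.INTER_CUBIC))
E
```

```text
[550.974  94.302   1.343] [(0, 30, -0.46), (1, 26, 0.49), (2, 30, 0.3), (3, 30, -0.24)]
[551.91  103.039   1.347] [(0, 30, -0.0), (1, 30, 0.0)]
rel x,y -14.405554812487155 -0.6633856675736989
20.4333 [563.225 -31.497 227.581] [-3.135  0.001 -1.794] [ 0.208 -1.175  0.017] [ 0.021  0.045 -0.026]
```

View pics/z19.png

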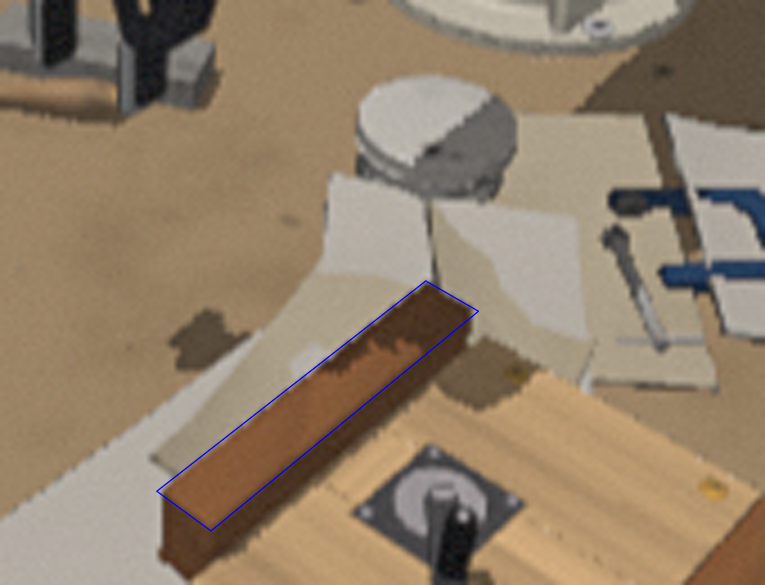

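View pics/zt19.png

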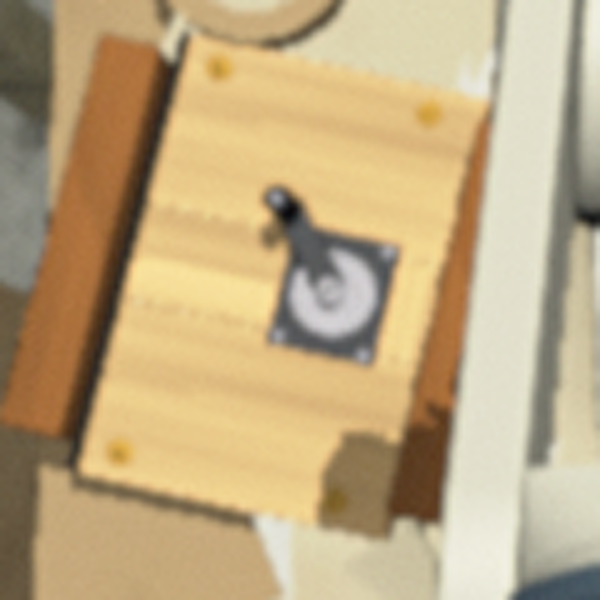

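```bash
python3 -c "
from rig import job,status
print(job.sign_off()); print(status.sense()['clock'])"
```

```text
the job is handed in; nothing more can be done
None
the job is handed in; nothing more can be done
```

I joined the post to the panel and handed the job in at about 20.5 s; no verdict was reported.

- **Post:** I slid it upright along the bench until it was pressed lightly against the seal. The dowels met their bevels about 1 mm off centre, so I shifted the post over and they went in. The highest force read at the tool while pushing was about 10.5 N, part of it bench friction.
- **Cam:** I turned the knob clockwise from about -0.23 rad to 2.48 rad. The resistance was about 2–3 N while drawing and then climbed steadily. I stopped at about 5.7 N, the average of standing readings between 5.2 and 6.4 N.
- **Last checks:**
  - The gripper was open and clear of everything.
  - The post had moved in about 3.8 mm from where it touched the seal and had stopped moving from about 2.34 rad on.
  - It looked tight against the panel, with its angle within about 0.005 rad and its centring within about 1.5 mm.
- **Uncertain or in disagreement:**
  - The camera fits put the post 2–3 mm closer than is physically possible, because of an offset at the panel's edge. I relied on the change in position and the feel of the cam instead.
  - The two cameras also differed by about 3 mm in absolute position.
  - I could not measure the pull on the bolt directly. I judged it only from the force at the knob.
  - I did not measure the other things on the bench afterwards, but I saw none of them touched.

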